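Tamp the hazelnut sample level and shut the cell

ROBOT

A 7-joint arm with a two-finger parallel gripper is mounted at the origin on a cart in front of the work surface, level with it; the furniture and walls round the work are solid. World frame = base frame: x ahead of the robot, y to its left, z up, the work surface at z = 0. Lengths are in m, angles in rad, forces in N, time in s.
With the tool pointing down it reaches from about 0.425 to 0.875 m from the base axis. Payload 4.7 kg.
Tool frame: the origin (TCP) lies midway between the tips of the shut fingers; the grasp point (between the pads) lies 19 mm behind it; z points along the fingers, y is the direction in which the jaws open and shut (so a half turn about z gives the same grasp; the last joint's range is limited). The gripper opens to 87 mm and grips with 3 to 60 N. Pads are 19 mm wide; open, the fingers measure 117 mm over their backs; the gripper's body (75 mm by 190 mm) begins 51 mm behind the grasp point.
Start: joints at [1.302, 0.321, -0.07, 1.45, 0.023, 1.371, -0.057], TCP at [0.181, -0.624, 0.223] pointing down, gripper open.
Joint ranges: [-2.86, 2.86], [-0.3, 2.09], [-1.38, 1.24], [0.06, 2.45], [-1.56, 4.7], [0.09, 2.05], [-2.69, 2.69]. Speed limits (rad/s): [2.57, 2.57, 3.14, 3.14, 3.14, 3.14, 3.14].

INTERFACE

Orientations are given as a unit quaternion [x, y, z, w].
In Python, from plant import robot gives the robot as it stands.
- The arm moves only by the tool play_rows, never from a script. Its argument "moves" is text: rows parted by semicolons, each of 5 numbers parted by spaces: the gripper command: -1 is fully open, 1 is shut, values between are in proportion, then the shift along the tool's x, y, z normalised to -1 to 1, where 1 is 0.025 m, then the turn about the tool's z normalised to -1 to 1, where 1 is 0.12 rad. A call has 1 to 5 rows; each row shifts and turns the pose as measured when the row begins, along the tool's axes as they then stand; what a row does not reach is not made up. A row lasts 1/12 s, in which the tool goes at most 41.7 mm and 7.16 degrees, less where a joint would pass 70% of its speed; a pose out of reach is approached as far as the arm can. A call with a number of a shift or a turn outside -1 to 1 is refused whole. A call with a gripper value outside its range is refused whole. The fingers move at their own pace and stop on an object; the grip force is fixed at half the most. Time passes only in rows, so rows that do not move let the fingers close. It gives the time, the measured TCP pose, the force and the opening at its end, in the units of the state.
- robot.observe(): the state, without advancing time (a new reading comes with each control period).
- robot.get_image(name): name is "side" or "top" or "wrist"; returns the picture (420x560x3 uint8, blue, green, red); there is no depth.
- robot.camera_params(name): a dict with "intrinsics" (3x3 intrinsics, pixels), "k1" (the pictures are not rectified: a ray, as slopes to the right and down, at radius r is drawn at 1 + k1 r^2 times it, then the intrinsics apply), "origin" and "orientation" of the camera in the world. Camera axes: x right, y down, z forward; pixel columns grow to the right and rows downward; lengths in m; the calibration is good to about 2 mm. A picture is of the moment at which its call begins: read the wrist's pose just before it. camera_params takes no time and is no camera call; for the wrist camera it gives the pose at the moment of the call.
- robot.hand_in(): hands the job in, once; it reports no verdict.
Trained networks look in the newest picture that a camera, given by its name, has taken for a name from the list of things; names that differ only in an ending like _2 or _b are one class to them, and where a whole thing is asked for, a point or a joint stands for the part that bears it (a point fixed in the world has none). Each returns a list of dicts, best first, with "conf" (0 to 1); they miss things now and then, are a little off and sometimes report something else, mostly with a low value. They report only what shows in the picture. A call takes as long as a camera call.
- robot.outline_of(thing, camera): "mask" (420x560 bool, what is visible of it) and "box" ([left, top, right, bottom] in pixels, round what is visible of it).
- robot.mark_of(thing, camera): "xy" ([column, row] in pixels: a listed point, or the origin of a listed thing).
The state is a dict: "time": time; "joint_pos": joint angles; "joint_vel": joint speeds; "effort": joint torques, N m; "tool_pos": TCP position; "eef_rot": TCP orientation; "contact_force": force on the tool from outside, world axes, zero at the start; "torque": the same for the moment, N m; "finger_gap": finger opening in m.
Only numpy, scipy, OpenCV 4.12 (cv2) and the standard library are available. Lean on these libraries where they do the work, as an engineer would, in place of code of your own. Each camera call takes 0.05 s, during which the arm holds its last target.

TASK

Get the hazelnut sample ready for the scanner: stand the tamper up, take it by its wooden cross handle and, with the cell's cover still open, tamp the heaped nuts down with its flat foot until they all lie level in a single layer, without touching the nuts with the gripper. Then set the tamper upright, centred and square along the narrow raised bar of its rest, shut the cell's cover fully, and leave everything else on the table where it stands.

Things in the scene. Friction and masses are not known exactly. Their poses are not given: they have to be found in the camera images.
- cell: Sample cell: open aluminium box fixed to the table, flange 94 x 124 x 6 mm, with a hinged cover. Origin: centre of its underside; x = short side, towards the hinge (away from the robot), y = long side, z up. Inside 64 (x) by 92 mm (y), walls 4 mm, inner floor at z = 6 mm, rim at z = 48 mm. It holds one layer of 3 x 4 nuts; the eleven nuts in one layer reach 20 to 22 mm above the inner floor.
- cover (a joint): Hinge of the cell's cover: 0 = shut on the rim, grows as it opens, limit 2.0. Starts open, leaning back, at 1.75 to 1.98; pushed towards shut below about 1.2 it falls shut by itself, damped, in about 1.5 s. A push of 1 to 2 N at its free edge moves it. Hinge line parallel to the cell's y at cell x = 43 mm, z = 51 mm, behind lugs 2 mm over the rim.
- cover_edge (a point): Middle of the cover's free edge, 82 mm from the hinge. Plate 100 mm wide, 4 mm thick; a tongue 30 mm wide goes on to 95 mm. Its x axis points from here to the hinge, z is its outer face (the face away from the nuts, turned away from the robot while open). A pad, 44 x 80 mm, under the plate ends 23.5 mm above the inner floor when shut: nuts lying on others hold the cover open.
- tamper: Tamper, 0.3 to 0.5 kg: flat steel foot 52 (x) by 84 (y) by 8 mm, round steel stem 16 mm thick in its middle, wooden cross handle on top; 134 mm high. Origin: centre of the foot's flat underside; z along the stem to the handle. Starts lying on its side on the table, on one long edge of foot and handle: stem nearly level (handle end dips 5 degrees), handle to the robot's left, within 35 degrees.
- tamper_stem (a point): Point on the tamper's stem axis, 34 mm above the foot's underside; 76 mm of free stem remain between it and the handle. Axes as tamper. The centre of mass lies about 23 mm above the foot's underside. While the tamper lies, this point is about 23 mm above the table.
- tamper_grip (a point): Centre of the wooden cross handle, 122 mm above the foot's underside: a bar 28 mm wide (x), 74 mm long (y), 24 mm high (z). Axes as tamper.
- tamper_handle: The wooden cross handle itself, fixed to the stem; origin at the centre of its underside, 110 mm above the foot's underside. Axes as tamper.
- rest: Tamper rest, fixed to the table: dark base 80 x 104 x 8 mm, two posts and a narrow level bar, 30 mm (x) by 64 mm (y), with a thin black rubber liner. Origin: centre of its underside; x = short side, y = long side, z up.
- rest_top (a point): Centre of the rest's rubber top, 50 mm above the table. The tamper's foot, centred on it, overhangs 11 mm (x) and 10 mm (y) on each side.
- analytical_balance: Fixed obstacle between the tamper and the cell: a glass-walled balance 372 mm deep (x), 208 mm wide (y) and 344 mm high; origin under its centre. Its front 60 mm is a low console, 72 mm high. Carry the tamper round in front of it.
- weight_100g: Bystander: brass 100 g weight with a knob, 22 mm thick, 30 mm high; origin under its centre. Leave it alone.
- vial: Bystander: small glass vial with a cap, 21 mm thick, 58 mm high; origin under its centre. Leave it alone.
- nut0: Hazelnut, 20 mm thick, 20 mm high, flat base; origin at its centre. The eleven nuts start in the cell, heaped at its -y end: three lie on the others, tops 34 mm above the inner floor; the +y end is empty. A steady flat push of 10 to 15 N makes the upper ones sink between the others; if they wedge, ease off and press again.
- nut1: Hazelnut, 20 mm thick, 20 mm high, flat base; origin at its centre. As nut0.
- nut2: Hazelnut, 20 mm thick, 20 mm high, flat base; origin at its centre. As nut0.
- nut3: Hazelnut, 20 mm thick, 20 mm high, flat base; origin at its centre. As nut0.
- nut4: Hazelnut, 20 mm thick, 20 mm high, flat base; origin at its centre. As nut0.
- nut5: Hazelnut, 20 mm thick, 20 mm high, flat base; origin at its centre. As nut0.
- nut6: Hazelnut, 20 mm thick, 20 mm high, flat base; origin at its centre. As nut0.
- nut7: Hazelnut, 20 mm thick, 20 mm high, flat base; origin at its centre. As nut0.
- nut8: Hazelnut, 20 mm thick, 20 mm high, flat base; origin at its centre. As nut0.
- nut9: Hazelnut, 20 mm thick, 20 mm high, flat base; origin at its centre. As nut0.
- nut10: Hazelnut, 20 mm thick, 20 mm high, flat base; origin at its centre. As nut0.

How it is judged:
By the outcome, as a careful person would: the job done as asked, in the order asked, and still so for the second after the job is handed in, with the robot touching nothing.
It also fails if it takes over 72 s, if anything falls off the work surface, if the arm or the gripper's body presses on something with over 40 N, if the wrist force passes 120 N, or if a joint passes its speed limit or range.

## Working session

There is one attempt and no reset: what is moved stays moved. The work goes in short steps, Python scripts to look and compute and a tool call to move; the robot and the scene stay as the last step left them, time stands still between calls to the robot, and variables do not carry over. Pictures are saved under pics/ and viewed, and the job is handed in when it is done.

Besides the shell and the picture viewer there is one more tool, called after "Request:" as name(argument=value, ...) on one line, values as JSON. play_rows: Moves the arm, as the interface text tells. Scaled input: -1 to 1 covers 0.025 m each way for a shift and 0.12 rad each way for a turn. Its arguments: {"type":"object","properties":{"moves":{"type":"string"}},"required":["moves"]}

```bash
ls -la; mkdir -p pics; cat > h.py <<'E'
import numpy as np, cv2, json
from scipy.spatial.transform import Rotation as R
from plant import robot
def ray(cam,uv,p=None):
    p=p or robot.camera_params(cam)
    K=np.array(p["intrinsics"]);k1=p["k1"]
    x=(uv[0]-K[0,2])/K[0,0];y=(uv[1]-K[1,2])/K[1,1]
    rd=np.hypot(x,y);r=rd
    for _ in range(50): r=rd/(1+k1*r*r)
    s=r/rd if rd>0 else 1
    d=np.array([x*s,y*s,1.0])
    q=R.from_quat(p["orientation"])
    return np.array(p["origin"]),q.apply(d)
def onz(cam,uv,z,p=None):
    o,d=ray(cam,uv,p); t=(z-o[2])/d[2]; return o+t*d
def proj(cam,P,p=None):
    p=p or robot.camera_params(cam)
    K=np.array(p["intrinsics"]);k1=p["k1"]
    c=R.from_quat(p["orientation"]).inv().apply(np.atleast_2d(P)-np.array(p["origin"]))
    s=c[:,:2]/c[:,2:];r2=(s**2).sum(1,keepdims=True);s=s*(1+k1*r2)
    return np.c_[s[:,0]*K[0,0]+K[0,2],s[:,1]*K[1,1]+K[1,2]]
def tri(a,b):
    (o1,d1),(o2,d2)=a,b
    A=np.c_[d1,-d2];t=np.linalg.lstsq(A,o2-o1,rcond=None)[0]
    p,q=o1+t[0]*d1,o2+t[1]*d2
    return (p+q)/2,np.linalg.norm(p-q)
def snap(cam,name):
    im=robot.get_image(cam);cv2.imwrite(f"pics/{name}.png",im);return im
def st():
    s=robot.observe()
    e=R.from_quat(s["eef_rot"]).as_matrix()
    print("t",round(s["time"],2),"pos",np.round(s["tool_pos"],4),"gap",round(s["finger_gap"],4),"F",np.round(s["contact_force"],1),"yaw_x",round(np.degrees(np.arctan2(e[1,0],e[0,0])),2),"zaxis",np.round(e[:,2],3))
    return s
def toax(dv):
    s=robot.observe();return R.from_quat(s["eef_rot"]).inv().apply(dv)
E
python3 - <<'E'
from h import *
s=st();print({k:np.round(v,3) for k,v in s.items()})
for c in ["side","top","wrist"]:
    snap(c,c+"0");p=robot.camera_params(c);print(c,p)
E
```

```text
total 12
drwxr-xr-x  3 agent agent 4096 Dec  7 08:44 .
drwxr-xr-x 23 root  root  4096 Dec  7 08:44 ..
drwxr-xr-x  2 agent agent 4096 Dec  7 08:44 pics
t 0.0 pos [ 0.1812 -0.6237  0.2215] gap 0.0868 F [ 1.6  0.7 -0.4] yaw_x 16.2 zaxis [-0.001  0.002 -1.   ]
{'time': np.float64(0.0), 'joint_pos': array([ 1.302,  0.322, -0.07 ,  1.452,  0.023,  1.371, -0.057]), 'joint_vel': array([-0.   , -0.002, -0.   , -0.001, -0.001,  0.   , -0.001]), 'effort': array([-0.0000e+00, -4.9129e+01, -4.0400e-01, -3.1253e+01, -6.4000e-02,
        4.4000e-02,  0.0000e+00]), 'tool_pos': array([ 0.181, -0.624,  0.221]), 'eef_rot': array([ 0.99 ,  0.141, -0.   , -0.001]), 'contact_force': array([ 1.575,  0.708, -0.39 ]), 'torque': array([-0.016,  0.036, -0.047]), 'finger_gap': np.float64(0.087)}
side {'intrinsics': array([[487.55134361,   0.        , 279.32417671],
       [  0.        , 487.55134361, 203.99960503],
       [  0.        ,   0.        ,   1.        ]]), 'k1': -0.09104739940664679, 'origin': array([-0.14161599, -1.12299437,  0.70272322]), 'orientation': array([ 0.82054956, -0.22503624,  0.14729029, -0.50434382])}
top {'intrinsics': array([[514.05626179,   0.        , 273.68071   ],
       [  0.        , 514.05626179, 211.98801097],
       [  0.        ,   0.        ,   1.        ]]), 'k1': 0.050069288847855054, 'origin': array([0.45646954, 0.01298252, 1.45002921]), 'orientation': array([-0.70612821,  0.70785187, -0.01463505,  0.01069986])}
wrist {'intrinsics': array([[316.11709454,   0.        , 280.27187856],
       [  0.        , 316.11709454, 216.15771429],
       [  0.        ,   0.        ,   1.        ]]), 'k1': -0.023992870606432924, 'origin': array([ 0.26136145, -0.60043094,  0.38330892]), 'orientation': array([ 0.79034181, -0.59279559, -0.09401347,  0.12294178])}
```

View pics/side0.png

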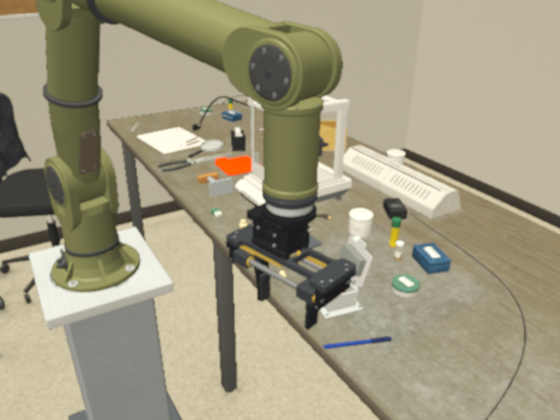

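View pics/top0.png

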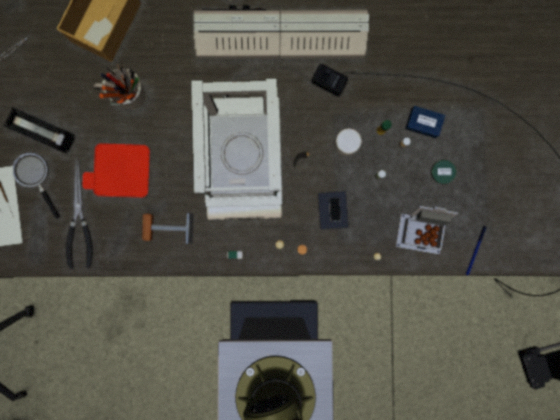

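View pics/wrist0.png

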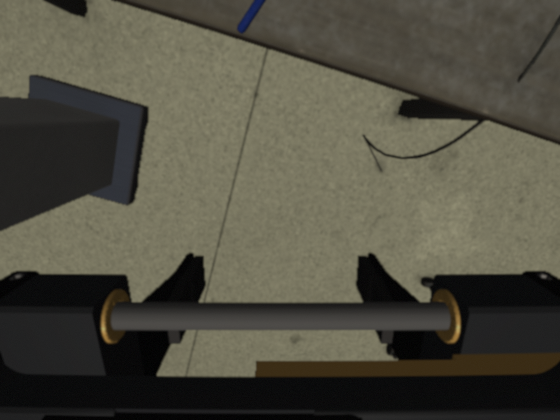

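```bash
python3 - <<'E'
from h import *
for n in ["cell","cover_edge","tamper","tamper_stem","tamper_grip","tamper_handle","rest","rest_top","analytical_balance","weight_100g","vial"]:
    for c in ["top","side"]:
        r=robot.mark_of(n,c)
        print(n,c,[(np.round(x["xy"],1).tolist(),round(x["conf"],2)) for x in r[:2]])
E
python3 - <<'E'
import cv2
im=cv2.imread('pics/top0.png')
a=cv2.resize(im[190:260,120:220],None,fx=4,fy=4,interpolation=cv2.INTER_CUBIC)
b=cv2.resize(im[180:270,380:480],None,fx=4,fy=4,interpolation=cv2.INTER_CUBIC)
import numpy as np
a=cv2.copyMakeBorder(a,0,80,0,0,cv2.BORDER_CONSTANT)
cv2.imwrite('pics/z0.png',np.hstack([a,b]))
E
```

```text
cell top [([421.3, 235.3], 0.83), ([180.7, 225.1], 0.29)]
cell side [([329.9, 294.9], 0.74)]
cover_edge top [([434.9, 212.2], 0.72)]
cover_edge side []
tamper top [([191.7, 230.3], 0.74)]
tamper side [([217.4, 185.4], 0.62)]
tamper_stem top [([180.9, 228.8], 0.84), ([329.7, 208.0], 0.48)]
tamper_stem side [([217.0, 184.1], 0.67), ([209.1, 182.5], 0.34)]
tamper_grip top [([147.3, 226.8], 0.71), ([148.1, 225.5], 0.55)]
tamper_grip side [([208.9, 173.3], 0.6)]
tamper_handle top [([149.5, 226.5], 0.84)]
tamper_handle side [([211.1, 180.2], 0.53)]
rest top [([335.5, 210.2], 0.97), ([376.9, 177.2], 0.61)]
rest side [([298.5, 245.4], 0.69)]
rest_top top [([277.6, 244.4], 0.64), ([419.7, 229.3], 0.6)]
rest_top side [([301.3, 223.1], 0.69), ([244.9, 228.5], 0.46)]
analytical_balance top []
analytical_balance side [([330.2, 297.5], 0.47)]
weight_100g top [([279.9, 245.9], 0.6), ([418.3, 232.8], 0.16)]
weight_100g side [([246.6, 226.4], 0.49)]
vial top [([376.1, 175.0], 0.56), ([334.4, 210.9], 0.31)]
vial side []
```

View pics/z0.png

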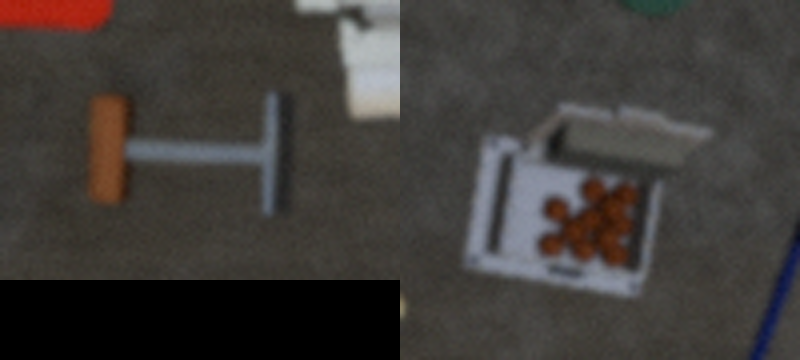

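```bash
python3 - <<'E'
from h import *
p=robot.camera_params("top");ps=robot.camera_params("side")
def o(n,uv,z): print(n,np.round(onz("top",uv,z,p),4))
o("cell",(421.3,235.3),0)
o("stem",(180.9,228.8),.023)
o("tamper",(191.7,230.3),.026)
o("grip",(147.8,226.3),.015); o("handle",(149.5,226.5),.016)
o("rest",(335.5,210.2),0); o("weight",(279.9,245.9),0);o("vial",(376.1,175),0.0)
for n,a,b in [("cell",(421.3,235.3),(329.9,294.9)),("stem",(180.9,228.8),(217.,184.1)),("rest",(335.5,210.2),(298.5,245.4))]:
    print(n,tri(ray("top",a,p),ray("side",b,ps)))
# handle & foot corners in the crop (4x, offset 120,190)
f=lambda x,y:(120+x/4,190+y/4)
for n,q,z in [("h_tl",(91,96),.028),("h_bl",(88,202),.028),("h_tr",(130,97),.028),("h_br",(125,204),.028),("f_t",(266,92),.052),("f_b",(264,213),.052),("f_tr",(278,92),.052),("f_br",(276,213),.052)]: o(n,f(*q),z)
g=lambda x,y:(380+x/4,180+y/4)
for n,q,z in [("c_tl",(485,136),.006),("c_bl",(464,268),.006),("c_br",(640,297),.006),]: o(n,g(*( q[0]-400,q[1])),z)
E
```

```text
cell [ 0.4419 -0.4099  0.    ]
stem [0.4617 0.2618 0.023 ]
tamper [0.4574 0.2316 0.026 ]
grip [0.4689 0.3548 0.015 ]
handle [0.4683 0.3499 0.016 ]
rest [ 0.5131 -0.1697  0.    ]
weight [ 0.4129 -0.0124  0.    ]
vial [ 0.6124 -0.2849  0.    ]
cell (array([ 0.44175608, -0.40686513,  0.00984849]), np.float64(0.0005913626200129674))
stem (array([0.46207556, 0.26131834, 0.02480394]), np.float64(0.0009312127744606404))
rest (array([ 0.51186852, -0.16921706, -0.00277858]), np.float64(0.003079193160720961))
h_tl [0.5027 0.3657 0.028 ]
h_bl [0.4298 0.3672 0.028 ]
h_tr [0.502  0.3391 0.028 ]
h_br [0.4284 0.342  0.028 ]
f_t [0.5044 0.2418 0.052 ]
f_b [0.4224 0.2428 0.052 ]
f_tr [0.5044 0.2337 0.052 ]
f_br [0.4224 0.2347 0.052 ]
c_tl [ 0.5017 -0.353   0.006 ]
c_bl [ 0.4094 -0.3373  0.006 ]
c_br [ 0.3891 -0.4592  0.006 ]
```

Request:
play_rows(moves="-1 1 -1 0 0.8; -1 1 -1 0 0.8; -1 1 -1 0 0.8; -1 1 -1 0 0; -1 1 -1 0 0")

```text
time: 1.67
tool_pos: [0.2851, -0.4909, 0.2202]
eef_rot: [1.0, -0.02, -0.003, 0.001]
contact_force: [0.6, -1.9, 0.1]
finger_gap: 0.0873
```

```bash
python3 - <<'E'
from h import *
p=robot.camera_params("top")
im=cv2.imread('pics/top0.png')
for n,q,z in [("con_l",(208,217),.0),("con_r",(280,217),0),("con_ltop",(208,206),.072),("con_rtop",(282,206),.072),("glassL",(207,195),.344),("glassR",(278,194),.344)]:
    print(n,np.round(onz("top",q,z,p),3))
cv2.imwrite('pics/z1.png',cv2.resize(im[60:260,180:360],None,fx=3,fy=3,interpolation=cv2.INTER_CUBIC))
st()
E
```

```text
con_l [0.495 0.19  0.   ]
con_r [ 0.494 -0.013  0.   ]
con_ltop [0.522 0.181 0.072]
con_rtop [ 0.522 -0.017  0.072]
glassL [0.533 0.15  0.344]
glassR [ 0.535 -0.003  0.344]
t 1.67 pos [ 0.2851 -0.4909  0.2202] gap 0.0873 F [ 0.6 -1.9  0.1] yaw_x -2.27 zaxis [-0.006 -0.003 -1.   ]
```

View pics/z1.png

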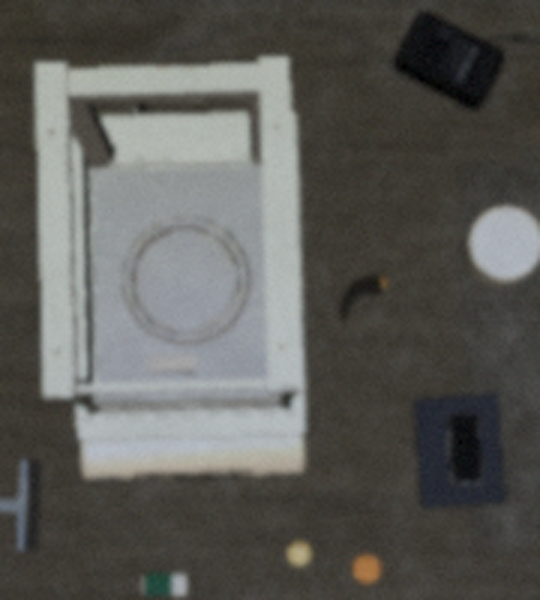

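Request:
play_rows(moves="-1 0.6 -1 0 0; -1 0.6 -1 0 0; -1 0.6 -1 0 0; -1 0.6 -1 0 0; -1 0.6 -1 0 0")

```text
time: 2.08
tool_pos: [0.3709, -0.3612, 0.2203]
eef_rot: [1.0, -0.018, -0.002, 0.002]
contact_force: [-0.3, 0.5, 0.5]
finger_gap: 0.0871
```

Request:
play_rows(moves="-1 0.7 -1 0 0; -1 0.6 -1 0 0; -1 0.6 -1 0 0; -1 0.6 -1 0 0; -1 0.4 -1 0 0")

```text
time: 2.5
tool_pos: [0.4519, -0.232, 0.2208]
eef_rot: [1.0, -0.018, -0.0, 0.004]
contact_force: [-0.0, -0.6, 0.0]
finger_gap: 0.087
```

Request:
play_rows(moves="-1 0 -1 0 0; -1 0 -1 0 0; -1 0 -1 0 0; -1 0 -1 0 0; -1 0 -1 0 0")

```text
time: 2.92
tool_pos: [0.4587, -0.0993, 0.2207]
eef_rot: [1.0, -0.016, 0.001, 0.004]
contact_force: [0.4, -0.2, 0.4]
finger_gap: 0.087
```

Request:
play_rows(moves="-1 0 -1 0 0; -1 0 -1 0 0; -1 0 -1 0 0; -1 0 -1 0 0; -1 0 -1 0 0")

```text
time: 3.33
tool_pos: [0.4623, 0.032, 0.2208]
eef_rot: [1.0, -0.016, 0.003, 0.005]
contact_force: [0.4, 0.5, 0.1]
finger_gap: 0.0871
```

Request:
play_rows(moves="-1 0 -1 0 0; -1 0 -1 0 0; -1 0 -1 0 0; -1 0 -1 0 0; -1 0 -1 0 0")

```text
time: 3.75
tool_pos: [0.4659, 0.1632, 0.221]
eef_rot: [1.0, -0.017, 0.005, 0.006]
contact_force: [0.4, 0.8, 0.3]
finger_gap: 0.0872
```

Request:
play_rows(moves="-1 0 -1 0 0; -1 0 -1 0 0; -1 0 -1 0 -1; -1 0 -1 0 -1; -1 0 -1 0 -1")

```text
time: 4.17
tool_pos: [0.4618, 0.2932, 0.2208]
eef_rot: [0.986, 0.167, 0.007, 0.008]
contact_force: [0.4, -0.5, 0.8]
finger_gap: 0.0873
```

Request:
play_rows(moves="-1 0 -1 0 -1; -1 0 -1 0 -1; -1 0 0 0 -1; -1 0 0 0 -1; -1 0 0 0 -1")

```text
time: 4.58
tool_pos: [0.4373, 0.3499, 0.2209]
eef_rot: [0.886, 0.464, 0.005, 0.007]
contact_force: [0.7, 0.3, -0.4]
finger_gap: 0.0869
```

Request:
play_rows(moves="-1 0 0 0.5 -1; -1 0 0 0.5 -1; -1 0 0 0.5 -1; -1 0 0 0.5 -1; -1 0 0 0 -0.9")

```text
time: 5.0
tool_pos: [0.4389, 0.351, 0.1709]
eef_rot: [0.705, 0.709, 0.005, 0.009]
contact_force: [0.8, -1.1, -0.3]
finger_gap: 0.0871
```

```bash
python3 - <<'E'
from h import *
st()
snap("wrist","w1"); p=robot.camera_params("wrist")
for n,z in [("tamper_grip",.015),("tamper_handle",.016),("tamper_stem",.023)]:
    r=robot.mark_of(n,"wrist")
    for x in r[:2]: print(n,np.round(x["xy"],1),round(x["conf"],2),np.round(onz("wrist",x["xy"],z,p),4))
E
```

```text
t 5.0 pos [0.4389 0.351  0.1709] gap 0.0871 F [ 0.8 -1.1 -0.3] yaw_x 90.3 zaxis [ 0.02  -0.006 -1.   ]
tamper_handle [309.1 208. ] 0.84 [0.4713 0.3428 0.016 ]
tamper_stem [299.1 276.6] 0.91 [0.4625 0.2661 0.023 ]
tamper_stem [298.7 304.7] 0.26 [0.4631 0.2301 0.023 ]
```

View pics/w1.png

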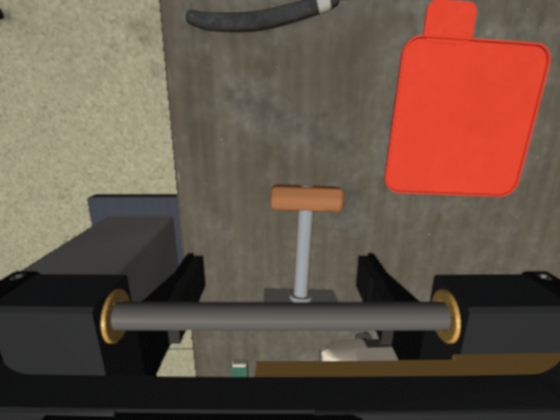

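```bash
python3 - <<'E'
from h import *
p=robot.camera_params("wrist")
im=cv2.imread('pics/w1.png')
c=[onz("wrist",q,.028,p)[:2] for q in [(272,186),(343,189),(343,211),(271,208)]]
print(np.round(c,4),np.mean(c,0)); 
m1=(c[0]+c[3])/2;m2=(c[1]+c[2])/2;d=m2-m1;print("ang",np.degrees(np.arctan2(*d[::-1])),np.linalg.norm(d))
m=robot.outline_of("tamper_handle","wrist")
if m: print(m[0]["conf"],m[0]["box"]); r=cv2.minAreaRect(np.argwhere(m[0]["mask"])[:,::-1].astype(np.float32));b=[onz("wrist",q,.02,p)[:2] for q in cv2.boxPoints(r)];print(np.round(b,4),np.mean(b,0),r)
print(toax(np.array([.47,.354,0])-np.array([.4389,.351,0])))
E
```

```text
[[0.4338 0.3698]
 [0.5045 0.3661]
 [0.5059 0.3432]
 [0.4325 0.3471]] [0.46916378 0.3565306 ]
ang -2.9999676084016555 0.07218214311261828
0.65 [272.8, 185.4, 343.7, 211.4]
[[0.4317 0.3433]
 [0.433  0.3705]
 [0.5069 0.3673]
 [0.5075 0.3398]] [0.46975494 0.35524106] ((306.99346923828125, 197.689453125), (72.47418212890625, 25.708858489990234), 1.9749339818954468)
[0.00311324 0.03108082 0.00070721]
```

Request:
play_rows(moves="-1 0.16 0.6 0 0.5; -1 0 0.5 1 0; -1 0 0 1 0; -1 0 0 1 0; -1 0 0 1 0")

```text
time: 5.67
tool_pos: [0.4778, 0.3601, 0.0808]
eef_rot: [0.735, 0.678, 0.017, 0.012]
contact_force: [0.0, 0.6, -0.2]
finger_gap: 0.0872
```

```bash
python3 - <<'E'
from h import *
st()
snap("wrist","w2")
E
```

```text
t 5.67 pos [0.4778 0.3601 0.0808] gap 0.0872 F [ 0.   0.6 -0.2] yaw_x 85.36 zaxis [ 0.041  0.005 -0.999]
```

View pics/w2.png

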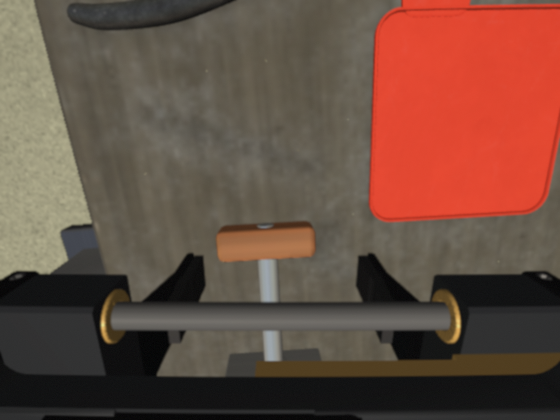

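Request:
play_rows(moves="-1 0 0 0 0; -1 0 0 0 0")

```text
time: 5.88
tool_pos: [0.4748, 0.3571, 0.0752]
eef_rot: [0.736, 0.677, 0.011, 0.011]
contact_force: [0.4, 0.3, 0.1]
finger_gap: 0.0872
```

Request:
play_rows(moves="-1 0 0 -1 0; -1 0 0 -1 0")

```text
time: 6.05
tool_pos: [0.4713, 0.3554, 0.1242]
eef_rot: [0.736, 0.676, 0.008, 0.011]
contact_force: [0.7, 0.5, 0.2]
finger_gap: 0.087
```

Request:
play_rows(moves="-1 0 0 -1 0; -1 0 0 -1 0")

```text
time: 6.22
tool_pos: [0.4698, 0.3564, 0.1794]
eef_rot: [0.737, 0.676, 0.009, 0.011]
contact_force: [0.3, 0.3, 0.1]
finger_gap: 0.087
```

Request:
play_rows(moves="-1 0 0 0.5 -0.2; -1 0 0 0.5 0; -1 0 0 0.5 0; -1 0 0 0.5 0; -1 0 0 0.5 0")

```text
time: 6.63
tool_pos: [0.4777, 0.3635, 0.1289]
eef_rot: [0.729, 0.684, 0.021, 0.014]
contact_force: [0.2, 0.3, -0.2]
finger_gap: 0.0873
```

Request:
play_rows(moves="-1 0 0 0.5 0; -1 0 0 0.5 0; -1 0 0 0.5 0; -1 0 0 0 0")

```text
time: 6.97
tool_pos: [0.4765, 0.3608, 0.0808]
eef_rot: [0.729, 0.684, 0.016, 0.013]
contact_force: [-0.0, -0.7, 0.1]
finger_gap: 0.0872
```

```bash
python3 - <<'E'
from h import *
st()
snap("wrist","w3"); p=robot.camera_params("wrist")
for n,z in [("tamper_grip",.015),("tamper_handle",.016),("tamper_stem",.023)]:
    r=robot.mark_of(n,"wrist")
    for x in r[:2]: print(n,np.round(x["xy"],1),round(x["conf"],2),np.round(onz("wrist",x["xy"],z,p),4))
E
```

```text
t 6.97 pos [0.4765 0.3608 0.0808] gap 0.0872 F [-0.  -0.7  0.1] yaw_x 86.34 zaxis [ 0.042  0.003 -0.999]
tamper_grip [265.3 242.3] 0.75 [0.466  0.3526 0.015 ]
tamper_handle [269.6 256.1] 0.73 [0.4685 0.3411 0.016 ]
tamper_stem [270.7 339.7] 0.93 [0.4639 0.268  0.023 ]
```

View pics/w3.png

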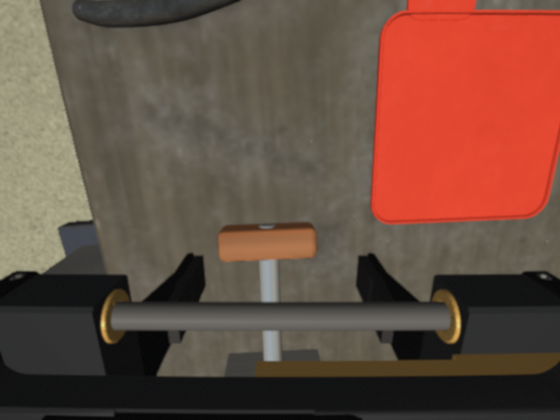

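Request:
play_rows(moves="-1 -0.06 -0.1 0.1 0; -1 -0.06 -0.1 0.25 0; -1 -0.06 -0.1 0.5 0; -1 -0.06 -0.1 0.8 0; -1 0 0 0 0")

```text
time: 7.58
tool_pos: [0.4712, 0.3592, 0.0441]
eef_rot: [0.729, 0.684, 0.023, 0.014]
contact_force: [-0.1, -0.6, -0.7]
finger_gap: 0.0869
```

Request:
play_rows(moves="-1 0 0 0 0; -1 0 0 0 0")

```text
time: 7.75
tool_pos: [0.4705, 0.3588, 0.0434]
eef_rot: [0.729, 0.684, 0.022, 0.014]
contact_force: [-0.3, -0.6, -0.4]
finger_gap: 0.0868
```

```bash
python3 - <<'E'
from h import *
st()
E
```

```text
t 7.75 pos [0.4705 0.3588 0.0434] gap 0.0868 F [-0.3 -0.6 -0.4] yaw_x 86.34 zaxis [ 0.052  0.01  -0.999]
```

Request:
play_rows(moves="-1 0 0 -0.8 0; -1 0 0 -0.5 0; -1 0 0 -0.25 0; -1 0 0 -0.1 0; -1 0 0 0 0")

```text
time: 8.17
tool_pos: [0.4691, 0.3594, 0.0887]
eef_rot: [0.729, 0.684, 0.024, 0.015]
contact_force: [-0.4, 0.6, 0.3]
finger_gap: 0.0873
```

```bash
python3 - <<'E'
from h import *
s=st();print(s["joint_pos"].round(3),s["joint_vel"].round(3))
E
```

```text
t 8.17 pos [0.4691 0.3594 0.0887] gap 0.0873 F [-0.4  0.6  0.3] yaw_x 86.34 zaxis [ 0.055  0.011 -0.998]
[ 0.157  0.48  -1.075  1.777  0.505  1.127 -1.143] [ 0.002 -0.009 -0.002 -0.007 -0.004 -0.001  0.001]
```

Request:
play_rows(moves="-1 -0.1 -0.06 0.5 0; -1 -0.1 -0.06 0.7 0; -1 -0.06 -0.06 0.7 0; -1 0 0 0.6 0; -1 0 0 0.4 0")

```text
time: 8.58
tool_pos: [0.4696, 0.3537, 0.0121]
eef_rot: [0.729, 0.683, 0.026, 0.016]
contact_force: [-0.6, 0.3, -0.4]
finger_gap: 0.0875
```

Request:
play_rows(moves="-1 0 0 0.1 0; -1 0 0 0 0")

```text
time: 8.75
tool_pos: [0.4676, 0.352, 0.0051]
eef_rot: [0.729, 0.684, 0.023, 0.015]
contact_force: [0.1, -0.7, -0.3]
finger_gap: 0.087
```

```bash
python3 - <<'E'
from h import *
s=st()
snap("wrist","w4");snap("side","s4")
E
```

```text
t 8.75 pos [0.4676 0.352  0.0051] gap 0.087 F [ 0.1 -0.7 -0.3] yaw_x 86.31 zaxis [ 0.053  0.01  -0.999]
```

View pics/w4.png

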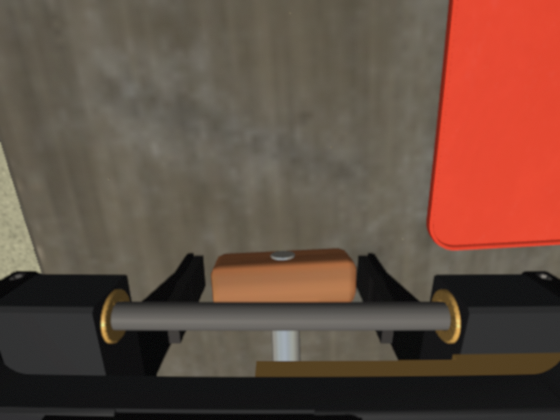

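Request:
play_rows(moves="1 0 0 0 0; 1 0 0 0 0; 1 0 0 0 0; 1 0 0 0 0; 1 0 0 0 0")

```text
time: 9.27
tool_pos: [0.4693, 0.3538, 0.0088]
eef_rot: [0.73, 0.683, 0.025, 0.015]
contact_force: [-0.5, -0.2, -1.5]
finger_gap: 0.0743
```

Request:
play_rows(moves="1 0 0 -0.2 0; 1 0 0 -0.5 0; 1 0 0 -0.7 0; 1 0 0 -0.7 0; 1 0 0 -0.7 0")

```text
time: 9.68
tool_pos: [0.4624, 0.3497, 0.0788]
eef_rot: [0.729, 0.684, 0.021, 0.015]
contact_force: [0.3, 0.4, -4.8]
finger_gap: 0.0737
```

```bash
python3 - <<'E'
from h import *
s=st()
snap("wrist","w5");im=snap("side","s5")
cv2.imwrite('pics/s5z.png',cv2.resize(im[80:280,130:330],None,fx=3,fy=3,interpolation=cv2.INTER_CUBIC))
E
```

```text
t 9.68 pos [0.4624 0.3497 0.0788] gap 0.0737 F [ 0.3  0.4 -4.8] yaw_x 86.3 zaxis [ 0.05   0.007 -0.999]
```

View pics/s5z.png

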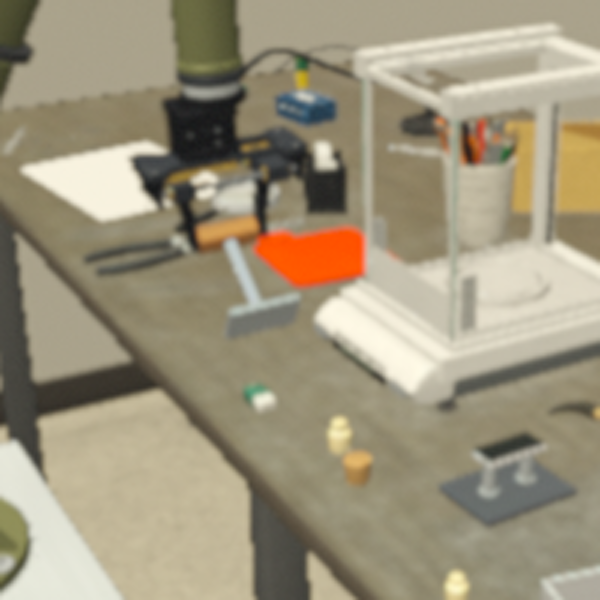

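View pics/w5.png

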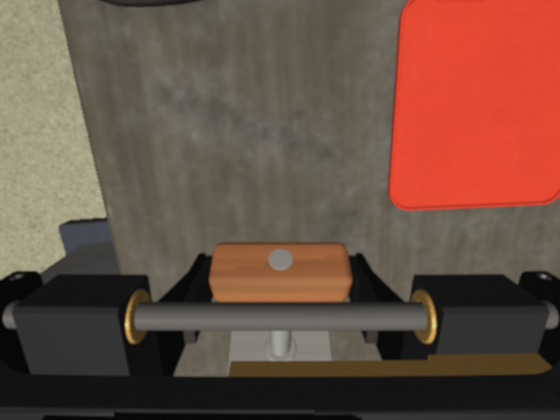

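Request:
play_rows(moves="1 0 0 -0.7 0; 1 0 0 -0.7 0; 1 0 0 -0.7 0; 1 0 0 -0.5 0; 1 0 0 -0.2 0")

```text
time: 10.2
tool_pos: [0.458, 0.3502, 0.1506]
eef_rot: [0.729, 0.684, 0.022, 0.014]
contact_force: [-0.8, -0.0, -4.4]
finger_gap: 0.0736
```

```bash
python3 - <<'E'
from h import *
s=st()
snap("wrist","w6");im=snap("side","s6")
cv2.imwrite('pics/s6z.png',cv2.resize(im[80:280,130:330],None,fx=3,fy=3,interpolation=cv2.INTER_CUBIC))
E
```

```text
t 10.2 pos [0.458  0.3502 0.1506] gap 0.0736 F [-0.8 -0.  -4.4] yaw_x 86.33 zaxis [ 0.052  0.01  -0.999]
```

View pics/s6z.png

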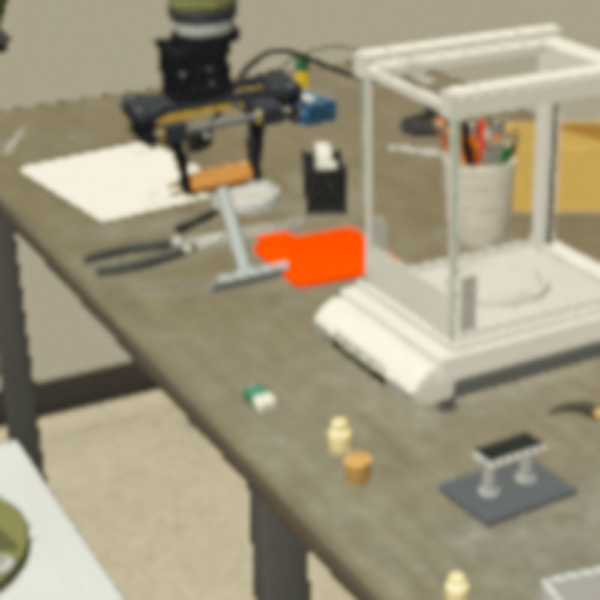

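View pics/w6.png

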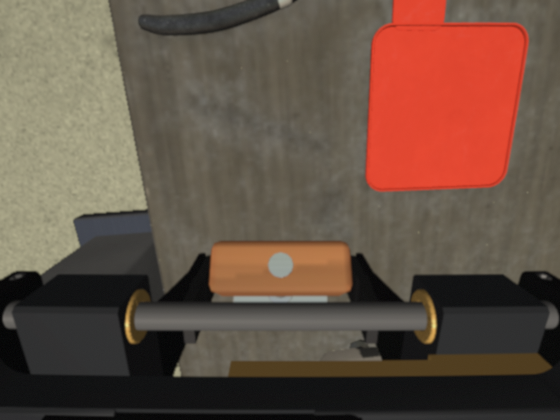

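Request:
play_rows(moves="1 0 -0.1 -0.3 0.5; 1 0 -0.2 -0.5 1; 1 0 -0.2 -0.5 1; 1 0.1 -0.2 -0.4 1; 1 0.1 -0.2 -0.2 1")

```text
time: 10.72
tool_pos: [0.4346, 0.3547, 0.1893]
eef_rot: [0.89, 0.455, 0.019, 0.008]
contact_force: [0.3, 0.5, -4.0]
finger_gap: 0.0736
```

Request:
play_rows(moves="1 -0.2 0 0 1; 1 -0.3 0.1 0 1; 1 -0.3 0.2 0 1; 1 -0.3 0.3 0 1; 1 -0.3 0.4 0 1")

```text
time: 11.13
tool_pos: [0.4171, 0.3133, 0.1836]
eef_rot: [0.987, 0.16, 0.018, 0.002]
contact_force: [-0.2, 0.2, -4.5]
finger_gap: 0.0735
```

Request:
play_rows(moves="1 -0.2 0.6 -0.2 0.9; 1 -0.1 0.8 -0.2 0.9; 1 0 1 -0.2 0.9; 1 0 1 0 0.8; 1 0 1 0 0.6")

```text
time: 11.55
tool_pos: [0.4126, 0.199, 0.1922]
eef_rot: [0.995, -0.094, 0.013, -0.001]
contact_force: [-0.8, -0.2, -4.8]
finger_gap: 0.0737
```

```bash
python3 - <<'E'
from h import *
s=st();print(s["joint_pos"].round(3))
E
```

```text
t 11.55 pos [0.4126 0.199  0.1922] gap 0.0737 F [-0.8 -0.2 -4.8] yaw_x -10.79 zaxis [ 0.026  0.    -1.   ]
[ 0.407 -0.092 -0.867  1.938 -0.062  1.239 -2.198]
```

Request:
play_rows(moves="1 0.33 0.95 0 0; 1 0.33 0.95 0 0; 1 0.33 0.95 0 0; 1 0.33 0.95 0 0; 1 0.33 0.95 0 0")

```text
time: 11.97
tool_pos: [0.4256, 0.066, 0.1872]
eef_rot: [0.995, -0.095, 0.01, 0.003]
contact_force: [0.5, 0.4, -4.5]
finger_gap: 0.0737
```

Request:
play_rows(moves="1 0.3 0.95 0 0; 1 0.3 0.95 0 0; 1 0.3 0.95 0 0; 1 0.25 0.95 0 0; 1 0.25 0.95 0 0")

```text
time: 12.38
tool_pos: [0.4332, -0.0648, 0.1818]
eef_rot: [0.996, -0.094, 0.006, 0.005]
contact_force: [0.9, 0.0, -5.0]
finger_gap: 0.0736
```

Request:
play_rows(moves="1 0.25 0.95 0 0; 1 0.25 0.95 0 0; 1 0.25 0.95 0 0; 1 0.25 0.95 0 0; 1 0.25 0.95 0 0")

```text
time: 12.8
tool_pos: [0.4368, -0.1934, 0.1754]
eef_rot: [0.996, -0.094, -0.0, 0.005]
contact_force: [1.0, -0.0, -4.9]
finger_gap: 0.0736
```

```bash
python3 - <<'E'
from h import *
s=st();print(s["joint_pos"].round(3))
E
```

```text
t 12.8 pos [ 0.4368 -0.1934  0.1754] gap 0.0736 F [ 1.  -0.  -4.9] yaw_x -10.76 zaxis [-0.001 -0.009 -1.   ]
[ 0.738 -0.002 -0.38   1.917  0.009  1.224 -1.404]
```

Request:
play_rows(moves="1 0.3 0.9 0 0; 1 0.3 0.7 0 0; 1 0.3 0.5 0 0; 1 0.2 0.3 0 0; 1 0.1 0.1 0 0")

```text
time: 13.22
tool_pos: [0.4491, -0.2694, 0.1673]
eef_rot: [0.995, -0.098, -0.007, 0.004]
contact_force: [0.3, 0.1, -3.8]
finger_gap: 0.0737
```

```bash
python3 - <<'E'
from h import *
s=st()
a=snap("top","t7");im=snap("side","s7");snap("wrist","w7")
b=cv2.resize(im[170:340,220:420],None,fx=2.5,fy=2.5,interpolation=cv2.INTER_CUBIC)
c=cv2.resize(a[170:283,320:453],None,fx=2.2,fy=2.2*1.0,interpolation=cv2.INTER_CUBIC)
c=cv2.copyMakeBorder(c,0,max(0,b.shape[0]-c.shape[0]),0,0,cv2.BORDER_CONSTANT)[:b.shape[0]]
cv2.imwrite('pics/z7.png',np.hstack([b,c]))
E
```

```text
t 13.22 pos [ 0.4491 -0.2694  0.1673] gap 0.0737 F [ 0.3  0.1 -3.8] yaw_x -11.21 zaxis [-0.014 -0.008 -1.   ]
```

View pics/z7.png

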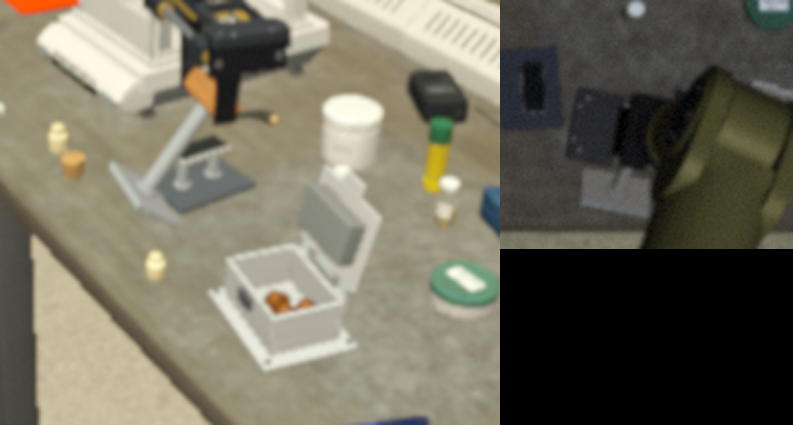

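View pics/w7.png

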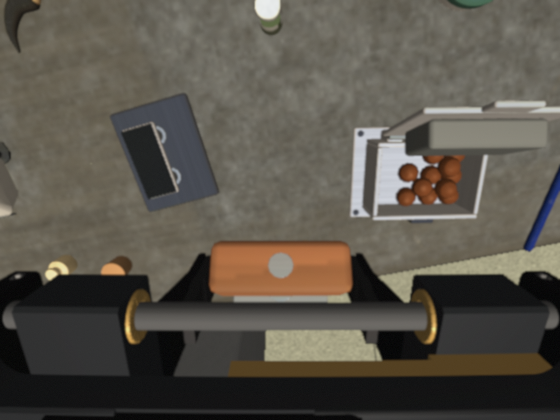

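Request:
play_rows(moves="1 0.4 0 0.2 0; 1 0.7 0 0.4 0; 1 0.7 -0.1 0.5 0; 1 0.5 -0.1 0.5 0; 1 0.3 -0.1 0.3 0")

```text
time: 13.78
tool_pos: [0.5163, -0.2669, 0.121]
eef_rot: [0.996, -0.094, -0.005, 0.005]
contact_force: [-0.9, 0.1, -4.5]
finger_gap: 0.0738
```

```bash
python3 - <<'E'
from h import *
s=st()
im=snap("side","s8")
b=cv2.resize(im[170:340,220:420],None,fx=3,fy=3,interpolation=cv2.INTER_CUBIC)
cv2.imwrite('pics/z8.png',b)
E
```

```text
t 13.78 pos [ 0.5163 -0.2669  0.121 ] gap 0.0738 F [-0.9  0.1 -4.5] yaw_x -10.76 zaxis [-0.011 -0.008 -1.   ]
```

View pics/z8.png

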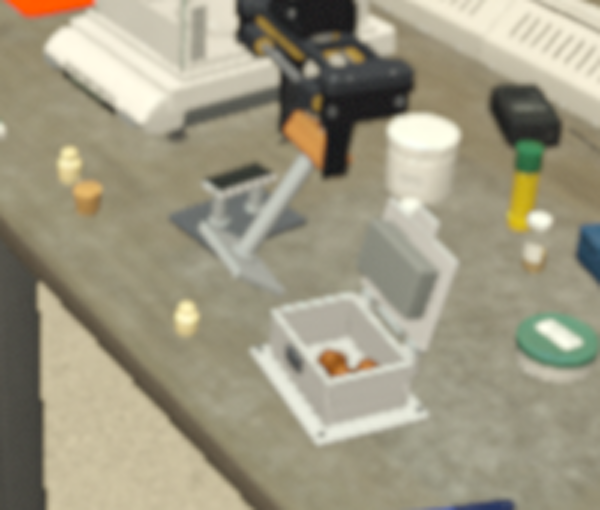

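```bash
python3 - <<'E'
from h import *
G=np.array([.516,-.267,.140]);xd=np.array([np.cos(np.radians(-10.8)),np.sin(np.radians(-10.8)),0]);Z=np.array([0,0,1.])
yd=np.cross(Z,xd)
for f in [15,25,30,35,40,45]:
    c,s=np.cos(np.radians(f)),np.sin(np.radians(f)); z=s*xd+c*Z;x=c*xd-s*Z
    P=[G-114*.001*z, G-.122*z+.026*x+.042*yd, G-.122*z+.026*x-.042*yd,G-.122*z-.026*x-.042*yd,G-.122*z-.026*x+.042*yd]
    print(f,(3*(proj("side",P)-[220,170])).round(0).tolist(),"edge z",np.round(P[1][2],4),P[3].round(3),P[4].round(3))
E
```

```text
15 [[273.0, 250.0], [277.0, 235.0], [317.0, 285.0], [263.0, 282.0], [225.0, 232.0]] edge z 0.0154 [ 0.452 -0.298  0.029] [ 0.468 -0.215  0.029]
25 [[253.0, 247.0], [255.0, 236.0], [294.0, 287.0], [243.0, 275.0], [206.0, 224.0]] edge z 0.0184 [ 0.434 -0.294  0.04 ] [ 0.45  -0.212  0.04 ]
30 [[244.0, 244.0], [244.0, 236.0], [283.0, 286.0], [234.0, 270.0], [197.0, 219.0]] edge z 0.0213 [ 0.426 -0.293  0.047] [ 0.442 -0.21   0.047]
35 [[235.0, 241.0], [234.0, 234.0], [272.0, 284.0], [226.0, 263.0], [189.0, 213.0]] edge z 0.0252 [ 0.418 -0.291  0.055] [ 0.434 -0.209  0.055]
40 [[227.0, 236.0], [223.0, 231.0], [261.0, 282.0], [218.0, 256.0], [181.0, 206.0]] edge z 0.0298 [ 0.412 -0.29   0.063] [ 0.427 -0.207  0.063]
45 [[219.0, 231.0], [214.0, 228.0], [251.0, 278.0], [211.0, 248.0], [175.0, 198.0]] edge z 0.0353 [ 0.405 -0.289  0.072] [ 0.421 -0.206  0.072]
```

Request:
play_rows(moves="1 0 0.2 0.2 0; 1 0 0.2 0.2 0; 1 0 0.1 0.2 0; 1 0 0 0.1 0; 1 0 0 0 0")

```text
time: 14.25
tool_pos: [0.5185, -0.2749, 0.1086]
eef_rot: [0.996, -0.091, -0.001, 0.003]
contact_force: [-0.8, 0.1, -4.3]
finger_gap: 0.0736
```

Request:
play_rows(moves="1 0 0 0.15 0; 1 0 0 0.1 0; 1 0 0 0.1 0; 1 0 0 0 0")

```text
time: 14.58
tool_pos: [0.5217, -0.2764, 0.1075]
eef_rot: [0.996, -0.092, 0.005, 0.004]
contact_force: [-0.9, 0.9, -2.9]
finger_gap: 0.0734
```

Request:
play_rows(moves="-1 0 0 0 0; -1 0 0 0 0; -1 0 0 0 0; -1 0 0 0 0; -1 0 0 0 0")

```text
time: 15.0
tool_pos: [0.5207, -0.28, 0.1088]
eef_rot: [0.996, -0.094, 0.006, 0.007]
contact_force: [0.3, -0.5, 0.1]
finger_gap: 0.0866
```

```bash
python3 - <<'E'
from h import *
s=st()
im=snap("side","s9");snap("wrist","w9")
b=cv2.resize(im[170:340,220:420],None,fx=3,fy=3,interpolation=cv2.INTER_CUBIC)
cv2.imwrite('pics/z9.png',b)
E
```

```text
t 15.0 pos [ 0.5207 -0.28    0.1088] gap 0.0866 F [ 0.3 -0.5  0.1] yaw_x -10.73 zaxis [ 0.01  -0.015 -1.   ]
```

View pics/z9.png

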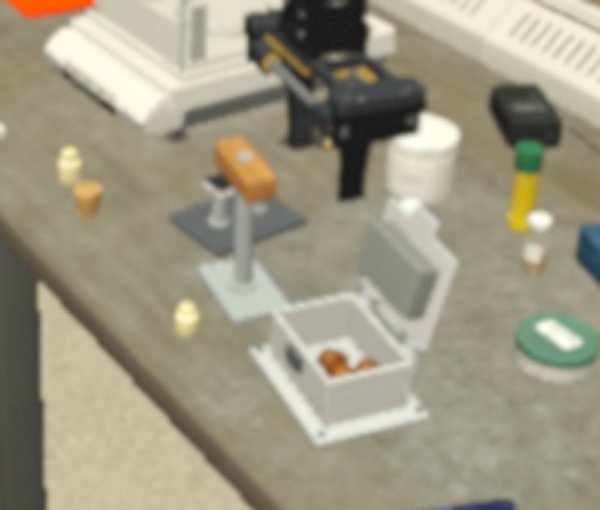

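View pics/w9.png

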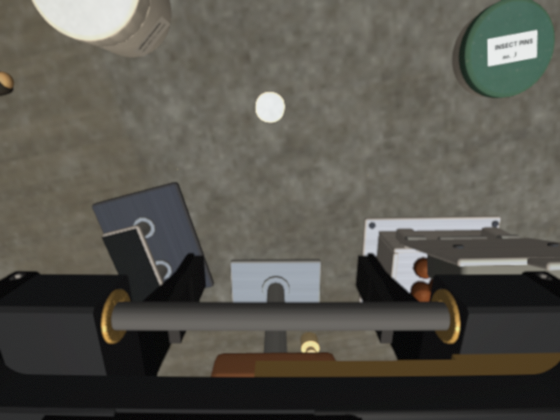

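```bash
python3 - <<'E'
from h import *
p=robot.camera_params("wrist")
for q in [(231,262),(321,262),(214,357),(336,354)]: print(q,onz("wrist",q,.008,p).round(4),onz("wrist",q,.134,p).round(4))
for n,z in [("tamper_grip",.122),("tamper_handle",.11),("tamper",0),("tamper_stem",.034)]:
    for c in ["side","wrist"]:
        for x in robot.mark_of(n,c)[:1]: print(n,c,np.round(x["xy"],1),round(x["conf"],2),onz(c,x["xy"],z,None if c=="side" else p).round(4))
E
```

```text
(231, 262) [ 0.4863 -0.2288  0.008 ] [ 0.5412 -0.2596  0.134 ]
(321, 262) [ 0.4706 -0.3095  0.008 ] [ 0.533  -0.3017  0.134 ]
(214, 357) [ 0.3865 -0.1872  0.008 ] [ 0.4891 -0.2379  0.134 ]
(336, 354) [ 0.3661 -0.3094  0.008 ] [ 0.4785 -0.3017  0.134 ]
tamper_grip side [303.6 223.7] 0.55 [ 0.4621 -0.258   0.122 ]
tamper_grip wrist [554.1 257.6] 0.47 [ 0.5053 -0.4249  0.122 ]
tamper_handle side [302.6 233.3] 0.75 [ 0.4456 -0.2791  0.11  ]
tamper_handle wrist [280.1 366.3] 0.57 [ 0.4546 -0.2673  0.11  ]
tamper side [298.8 266.2] 0.83 [ 0.4525 -0.2585  0.    ]
tamper wrist [271.6 286.6] 0.94 [ 0.45   -0.2592  0.    ]
tamper_stem side [299.4 257.3] 0.78 [ 0.447  -0.2675  0.034 ]
tamper_stem wrist [271.4 303.2] 0.89 [ 0.4531 -0.2602  0.034 ]
```

Request:
play_rows(moves="-1 0 0 -0.5 0; -1 0 0 -0.8 0; -1 -0.1 0 -0.8 0; -1 -0.4 0 -0.3 0; -1 -0.5 0 0 0")

```text
time: 15.92
tool_pos: [0.4966, -0.2729, 0.173]
eef_rot: [0.996, -0.092, 0.006, 0.006]
contact_force: [0.0, 0.5, 0.1]
finger_gap: 0.087
```

Request:
play_rows(moves="-1 -0.6 0 0.1 0; -1 -0.6 0 0.1 0; -1 -0.4 0 0 0; -1 -0.1 0 0 0; -1 0 0 0 0")

```text
time: 16.33
tool_pos: [0.454, -0.2655, 0.1741]
eef_rot: [0.996, -0.092, 0.009, 0.008]
contact_force: [0.7, -0.4, -0.4]
finger_gap: 0.0868
```

```bash
python3 - <<'E'
from h import *
s=st()
p=robot.camera_params("wrist");snap("wrist","w10")
for n,z in [("tamper_grip",.122),("tamper_handle",.11)]:
    for x in robot.mark_of(n,"wrist")[:1]: print(n,np.round(x["xy"],1),round(x["conf"],2),onz("wrist",x["xy"],z,p).round(4))
m=robot.outline_of("tamper_handle","wrist")
if m: print(m[0]["conf"],m[0]["box"]); r=cv2.minAreaRect(np.argwhere(m[0]["mask"])[:,::-1].astype(np.float32));print(r)
E
```

```text
t 16.33 pos [ 0.454  -0.2655  0.1741] gap 0.0868 F [ 0.7 -0.4 -0.4] yaw_x -10.57 zaxis [ 0.017 -0.017 -1.   ]
tamper_grip [272.7 241.9] 0.96 [ 0.451  -0.2601  0.122 ]
tamper_handle [278.9 231.4] 0.79 [ 0.4539 -0.2654  0.11  ]
0.83 [226.9, 215.9, 329.5, 259.1]
((277.0975036621094, 238.7406768798828), (43.91651153564453, 106.12767028808594), 89.10482788085938)
```

View pics/w10.png

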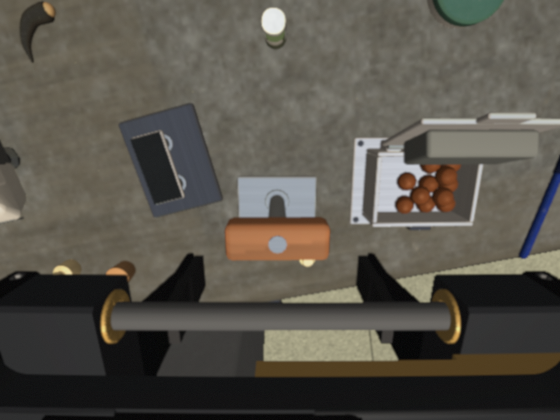

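```bash
python3 - <<'E'
from h import *
p=robot.camera_params("wrist")
print(onz("wrist",(277.5,243.5),.134,p).round(4))
c=[onz("wrist",q,.134,p)[:2] for q in [(227,258),(329,258)]];d=c[1]-c[0];print(np.round(c,4),np.linalg.norm(d),np.degrees(np.arctan2(d[1],d[0]))+90,np.mean(c,0))
E
```

```text
[ 0.455 -0.264  0.134]
[[ 0.4509 -0.2274]
 [ 0.4375 -0.2974]] 0.07119268407436596 -10.812766847949277 [ 0.44420816 -0.26238708]
```

Request:
play_rows(moves="-1 0 -0.04 0.2 0; -1 0 -0.04 0.4 0; -1 0 -0.04 0.6 0; -1 0 0 0.6 0; -1 0 0 0.4 0")

```text
time: 16.95
tool_pos: [0.4601, -0.2632, 0.116]
eef_rot: [0.996, -0.091, 0.011, 0.008]
contact_force: [-0.0, 0.3, -0.4]
finger_gap: 0.0871
```

Request:
play_rows(moves="-1 0 0 0.3 0; -1 0 0 0.1 0; -1 0 0 0 0")

```text
time: 17.2
tool_pos: [0.4585, -0.2617, 0.1007]
eef_rot: [0.996, -0.09, 0.008, 0.006]
contact_force: [-0.1, 0.8, 0.8]
finger_gap: 0.087
```

```bash
python3 - <<'E'
from h import *
s=st()
p=robot.camera_params("wrist");snap("wrist","w11")
E
```

```text
t 17.2 pos [ 0.4585 -0.2617  0.1007] gap 0.087 F [-0.1  0.8  0.8] yaw_x -10.37 zaxis [ 0.015 -0.013 -1.   ]
```

View pics/w11.png

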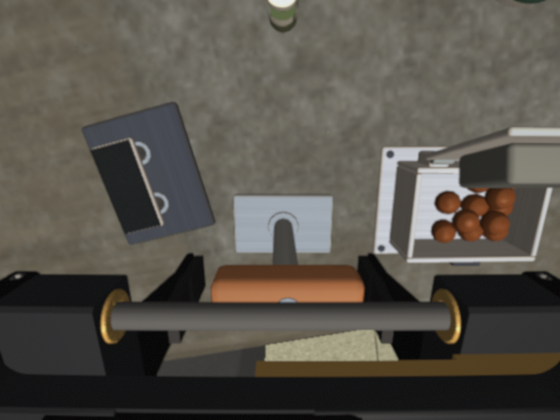

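Request:
play_rows(moves="-1 -0.12 0.04 0 0; -1 0 0 0 0; 1 0 0 0 0; 1 0 0 0 0; 1 0 0 0 0")

```text
time: 17.67
tool_pos: [0.4566, -0.2637, 0.1037]
eef_rot: [0.996, -0.091, 0.01, 0.007]
contact_force: [-1.0, -2.2, 2.0]
finger_gap: 0.074
```

```bash
python3 - <<'E'
from h import *
s=st()
E
```

```text
t 17.67 pos [ 0.4566 -0.2637  0.1037] gap 0.074 F [-1.  -2.2  2. ] yaw_x -10.39 zaxis [ 0.019 -0.016 -1.   ]
```

```bash
python3 - <<'E'
from h import *
s=st();p=robot.camera_params("wrist")
robot.get_image("wrist")
for n in ["cell","rest","rest_top"]:
    for x in robot.mark_of(n,"wrist")[:2]: print(n,np.round(x["xy"],1),round(x["conf"],2),onz("wrist",x["xy"],.05 if n=="rest_top" else 0,p).round(4))
a=cv2.imread('pics/w10.png')
b=cv2.resize(a[100:260,330:530],None,fx=3.5,fy=3.5,interpolation=cv2.INTER_CUBIC)
cv2.imwrite('pics/z11a.png',b)
a=cv2.imread('pics/top0.png')
b=cv2.resize(a[195:265,385:475],None,fx=8,fy=8,interpolation=cv2.INTER_CUBIC)
cv2.imwrite('pics/z11b.png',b)
E
```

```text
t 17.67 pos [ 0.4566 -0.2637  0.1037] gap 0.074 F [-1.  -2.2  2. ] yaw_x -10.39 zaxis [ 0.019 -0.016 -1.   ]
cell [440.9 197.3] 0.81 [ 0.4479 -0.4065  0.    ]
rest [150.6 174.9] 0.96 [ 0.5129 -0.1634  0.    ]
rest_top [123.7 187. ] 0.59 [ 0.5124 -0.1635  0.05  ]
rest_top [493.4 205.4] 0.17 [ 0.4512 -0.42    0.05  ]
```

View pics/z11a.png

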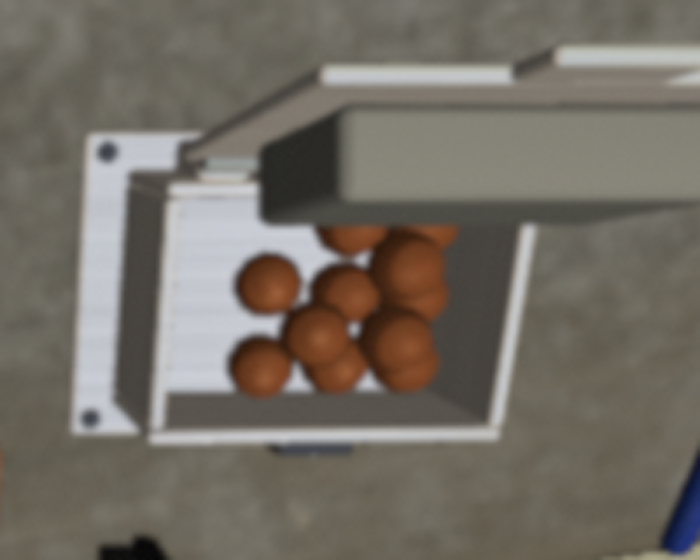

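View pics/z11b.png

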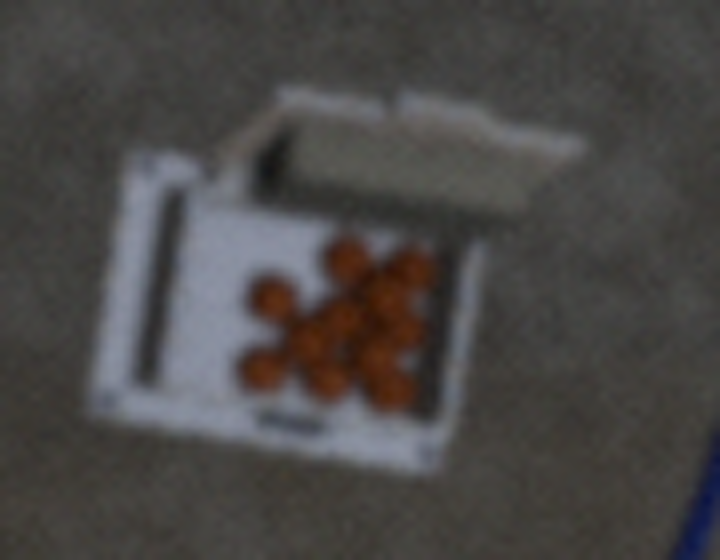

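```bash
cat > cellfit.py <<'E'
from h import *
from scipy.optimize import least_squares
s=robot.observe();p=robot.camera_params("wrist")
Rt=R.from_quat(s["eef_rot"]);mo=Rt.inv().apply(np.array(p["origin"])-s["tool_pos"]);mq=Rt.inv()*R.from_quat(p["orientation"])
np.savez("mount.npz",mo=mo,mq=mq.as_quat())
print(mo)
z=np.array([.017,-.017,-1]);z/=np.linalg.norm(z);yaw=np.radians(-10.57);x=np.array([np.cos(yaw),np.sin(yaw),0]);x-=z*(x@z);x/=np.linalg.norm(x)
R10=R.from_matrix(np.c_[x,np.cross(z,x),z]);T10=np.array([.454,-.2655,.1741])
p10=dict(p);p10["origin"]=T10+R10.apply(mo);p10["orientation"]=(R10*mq).as_quat()
w=lambda x,y:(330+x/3.5,100+y/3.5);t=lambda x,y:(385+x/8,195+y/8)
obs=[("w",w(88,133),(47,62,6)),("w",w(72,433),(-47,62,6)),("w",w(150,442),(-36,50,48)),("w",w(500,438),(-36,-50,48)),
("t",t(130,150),(47,62,6)),("t",t(92,413),(-47,62,6)),("t",t(440,470),(-47,-62,6))]
pt=robot.camera_params("top")
def res(v,sel):
    c,s_=np.cos(v[2]),np.sin(v[2]);o=[]
    for k,uv,P in obs:
        if k not in sel: continue
        P=np.array(P)/1000;W=np.array([v[0]+c*P[0]-s_*P[1],v[1]+s_*P[0]+c*P[1],P[2]])
        q=onz("w",uv,P[2],p10 if k=="w" else pt); o+=list((q-W)[:2])
    return np.array(o)*1000
for sel in ["w","t","wt"]:
    r=least_squares(res,[.44,-.41,-.17],args=(sel,));print(sel,r.x[:2].round(4),np.degrees(r.x[2]).round(2),r.fun.round(1))
E
python3 cellfit.py
```

```text
[ 0.08344809  0.00028213 -0.16163821]
w [ 0.4468 -0.4076] -9.96 [-1.2 -0.1  0.5 -0.5  0.4 -0.2  0.3  0.9]
t [ 0.4466 -0.4066] -9.28 [-0.5 -0.1  0.2 -0.9  0.3  0.9]
wt [ 0.4467 -0.4071] -9.62 [-0.8 -0.9  0.9 -0.8  0.8 -0.5  0.1  0.7 -1.   0.8 -0.3 -0.5  0.4  1.2]
```

Request:
play_rows(moves="1 0 0 -0.2 0; 1 0 0 -0.5 0; 1 0 0 -0.8 0; 1 0 0.1 -0.8 0; 1 0.05 0.3 -0.6 0")

```text
time: 18.28
tool_pos: [0.4486, -0.2657, 0.1698]
eef_rot: [0.996, -0.089, 0.001, 0.001]
contact_force: [0.9, 0.4, -4.1]
finger_gap: 0.0738
```

Request:
play_rows(moves="1 0.1 0.5 -0.3 0; 1 0.1 0.8 -0.1 0; 1 0.1 0.9 0 0; 1 0.1 0.9 0 0; 1 0.1 0.7 0 0")

```text
time: 18.7
tool_pos: [0.4448, -0.3611, 0.1803]
eef_rot: [0.996, -0.085, 0.0, -0.001]
contact_force: [-0.2, -0.3, -4.5]
finger_gap: 0.0736
```

```bash
python3 - <<'E'
from h import *
s=st();print(toax(np.array([.4488,-.407,s["tool_pos"][2]])-s["tool_pos"]).round(4))
E
```

```text
t 18.7 pos [ 0.4448 -0.3611  0.1803] gap 0.0736 F [-0.2 -0.3 -4.5] yaw_x -9.72 zaxis [ 0.001  0.002 -1.   ]
[ 0.0117  0.0446 -0.0001]
```

Request:
play_rows(moves="1 0.15 0.6 0 0; 1 0.15 0.5 0 0; 1 0.1 0.35 0 0; 1 0.1 0.15 0 0; 1 0.05 0 0 0")

```text
time: 19.12
tool_pos: [0.4468, -0.4105, 0.1741]
eef_rot: [0.996, -0.089, -0.004, -0.003]
contact_force: [-0.1, 0.8, -4.4]
finger_gap: 0.0733
```

```bash
python3 - <<'E'
from h import *
s=st();snap("wrist","w12");im=snap("side","s12")
b=cv2.resize(im[170:340,250:450],None,fx=4,fy=3.5,interpolation=cv2.INTER_CUBIC)
cv2.imwrite('pics/z12.png',b)
for n in ["tamper","tamper_grip","tamper_stem"]:
    for x in robot.mark_of(n,"side")[:2]: print(n,np.round(x["xy"],1),round(x["conf"],2))
    for x in robot.mark_of(n,"top")[:2]: print(n,"top",np.round(x["xy"],1),round(x["conf"],2))
g=s["tool_pos"]+[0,0,.019]
print(proj("side",[g,g-[0,0,.088],g-[0,0,.122]]))
E
```

```text
t 19.12 pos [ 0.4468 -0.4105  0.1741] gap 0.0733 F [-0.1  0.8 -4.4] yaw_x -10.17 zaxis [-0.007  0.007 -1.   ]
tamper [330.4 271.3] 0.63
tamper [341.2 293.3] 0.4
tamper top [369.6 256.4] 0.91
tamper_grip [340.5 223.5] 0.78
tamper_grip [361.1 246.2] 0.7
tamper_stem [336.8 260.3] 0.97
tamper_stem [327.2 296.2] 0.62
tamper_stem top [376.7 250.8] 0.85
[[338.29840256 226.24307581]
 [335.52498248 260.64826099]
 [334.49511785 273.24954753]]
```

View pics/z12.png

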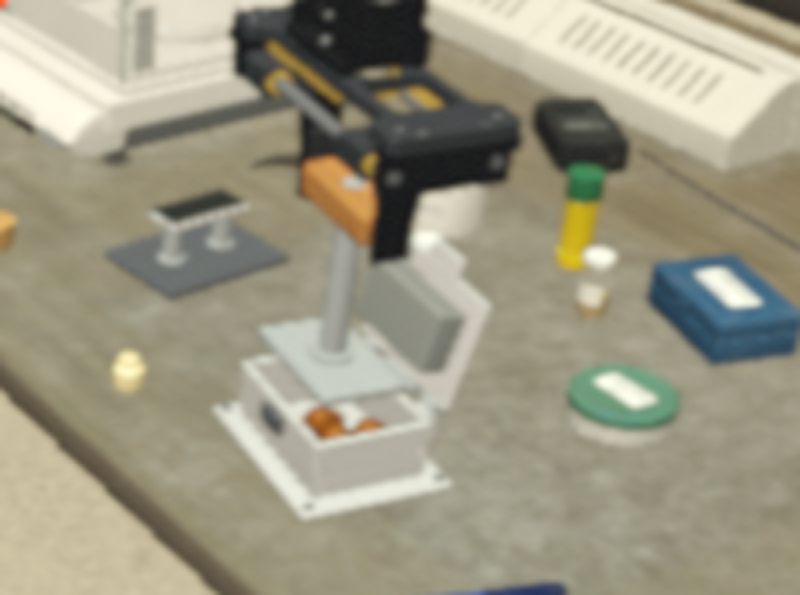

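View pics/w12.png

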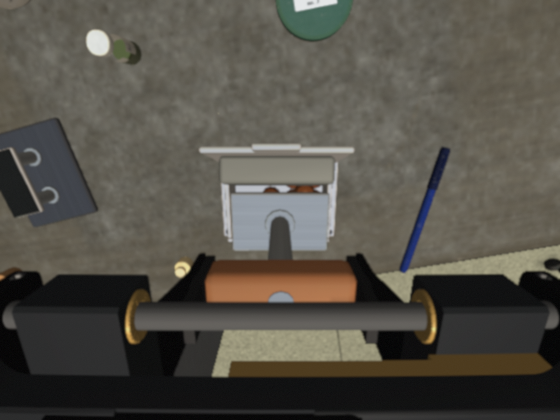

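```bash
python3 - <<'E'
from h import *
s=st();p=robot.camera_params("wrist")
c=np.array([onz("wrist",q,.082,p) for q in [(232,193),(327,193.5),(328,250),(232,250)]])
print(c.round(4),c.mean(0).round(4),[np.linalg.norm(c[i]-c[i-1]).round(4) for i in range(4)])
d=c[0]-c[1];print("yaw",np.degrees(np.arctan2(d[1],d[0]))-90)
d=c[0]-c[3]
# side corners
f=lambda x,y:(250+x/4,170+y/3.5)
pts=[(262,332),(365,305),(420,383),(312,403)]
for z in [.078,.082]:
    q=np.array([onz("side",f(*a),z) for a in pts]);print(q.round(4).tolist(),q.mean(0).round(4))
# cell rim in wrist: project cell model
C=np.array([.4467,-.4071]);a=np.radians(-9.6)
def cw(x,y,z):return [C[0]+np.cos(a)*x-np.sin(a)*y,C[1]+np.sin(a)*x+np.cos(a)*y,z]
print(proj("wrist",[cw(*k) for k in [(.036,.05,.048),(.036,-.05,.048),(-.036,.05,.048),(-.036,-.05,.048)]],p).round(0))
E
```

```text
t 19.52 pos [ 0.4474 -0.4091  0.1753] gap 0.0736 F [-0.1 -0.5 -3.8] yaw_x -10.05 zaxis [-0.006  0.006 -1.   ]
[[ 0.475  -0.3729  0.082 ]
 [ 0.461  -0.4503  0.082 ]
 [ 0.4102 -0.4446  0.082 ]
 [ 0.4247 -0.3614  0.082 ]] [ 0.4427 -0.4073  0.082 ] [np.float64(0.0516), np.float64(0.0787), np.float64(0.0511), np.float64(0.0844)]
yaw -10.247219559777179
[[0.4228, -0.3691, 0.078], [0.4944, -0.3729, 0.078], [0.4652, -0.4603, 0.078], [0.4011, -0.4472, 0.078]] [ 0.4459 -0.4124  0.078 ]
[[0.4192, -0.3739, 0.082], [0.4903, -0.3777, 0.082], [0.4613, -0.4645, 0.082], [0.3976, -0.4516, 0.082]] [ 0.4421 -0.4169  0.082 ]
[[224. 169.]
 [333. 169.]
 [229. 242.]
 [330. 242.]]
```

```bash
python3 - <<'E'
from h import *
s=st();p=robot.camera_params("wrist")
w=cv2.imread('pics/w12.png');sd=cv2.imread('pics/s12.png')
W=cv2.resize(w[130:290,190:370],None,fx=4,fy=4,interpolation=cv2.INTER_CUBIC);S=cv2.resize(sd[210:320,290:370],None,fx=5,fy=5,interpolation=cv2.INTER_CUBIC)
G0=s["tool_pos"]+[0,0,.019];a=np.radians(-10.1);xd=np.array([np.cos(a),np.sin(a),0]);Z=np.array([0,0,1.]);yd=np.cross(Z,xd)
G0=G0-.003*xd
ps=robot.camera_params("side")
for f,col in [(-5,(255,0,0)),(0,(0,255,0)),(5,(0,255,255)),(10,(0,0,255))]:
    c,sn=np.cos(np.radians(f)),np.sin(np.radians(f));z=sn*xd+c*Z;x=c*xd-sn*Z
    F=G0-.112*z
    P=[F+i*.026*x+j*.042*yd for i,j in [(1,1),(1,-1),(-1,-1),(-1,1)]]
    u=((proj("wrist",P,p)-[190,130])*4).astype(int);cv2.polylines(W,[u],True,col,1)
    u=((proj("side",P,ps)-[290,210])*5).astype(int);cv2.polylines(S,[u],True,col,1)
cv2.imwrite('pics/z13a.png',W);cv2.imwrite('pics/z13b.png',S)
E
```

```text
t 19.52 pos [ 0.4474 -0.4091  0.1753] gap 0.0736 F [-0.1 -0.5 -3.8] yaw_x -10.05 zaxis [-0.006  0.006 -1.   ]
```

View pics/z13a.png

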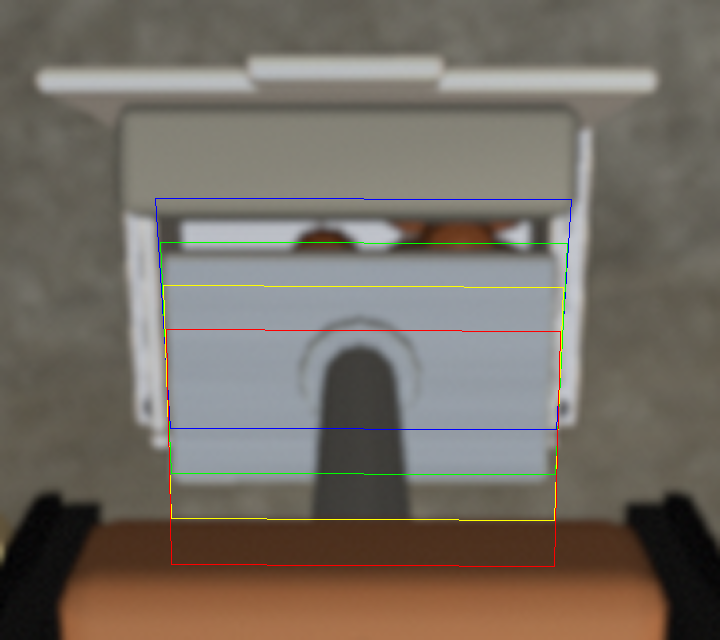

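View pics/z13b.png

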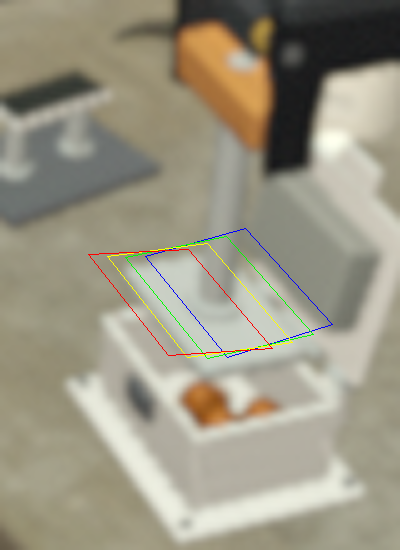

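Request:
play_rows(moves="1 0.1 0 0.1 -0.06; 1 0.07 0 0.2 0; 1 0 0 0.25 0; 1 0 0 0.15 0; 1 0 0 0 0")

```text
time: 19.93
tool_pos: [0.4524, -0.4089, 0.1566]
eef_rot: [0.997, -0.083, -0.003, -0.002]
contact_force: [-0.7, 0.5, -4.7]
finger_gap: 0.074
```

```bash
cat > ov.py <<'E'
from h import *
import sys
tag=sys.argv[1];fz=float(sys.argv[2]) if len(sys.argv)>2 else .1
s=st();p=robot.camera_params("wrist");w=snap("wrist","w"+tag);sd=snap("side","s"+tag)
ps=robot.camera_params("side")
C=np.array([.4467,-.4071]);a=np.radians(-9.6)
def cw(x,y,z):return [C[0]+np.cos(a)*x-np.sin(a)*y,C[1]+np.sin(a)*x+np.cos(a)*y,z]
W=cv2.resize(w[130:290,190:370],None,fx=4,fy=4,interpolation=cv2.INTER_CUBIC);S=cv2.resize(sd[210:320,290:370],None,fx=5,fy=5,interpolation=cv2.INTER_CUBIC)
P=[cw(i*.026,j*.042,s["tool_pos"][2]-.101+.008) for i,j in [(1,1),(1,-1),(-1,-1),(-1,1)]]
Q=[cw(i*.032,j*.046,.048) for i,j in [(1,1),(1,-1),(-1,-1),(-1,1)]]
for A,c in [(P,(0,255,0)),(Q,(0,0,255))]:
    cv2.polylines(W,[((proj("wrist",A,p)-[190,130])*4).astype(int)],True,c,1)
    cv2.polylines(S,[((proj("side",A,ps)-[290,210])*5).astype(int)],True,c,1)
W=cv2.resize(W,None,fx=.85,fy=.85);S=S[:W.shape[0]];S=cv2.copyMakeBorder(S,0,max(0,W.shape[0]-S.shape[0]),0,0,cv2.BORDER_CONSTANT)
o=np.hstack([W,S]);o=cv2.resize(o,None,fx=.78,fy=.78);print(o.shape);cv2.imwrite(f'pics/o{tag}.png',o)
E
python3 ov.py 14
```

```text
t 19.93 pos [ 0.4524 -0.4089  0.1566] gap 0.074 F [-0.7  0.5 -4.7] yaw_x -9.51 zaxis [-0.005  0.005 -1.   ]
(424, 789, 3)
```

View pics/o14.png

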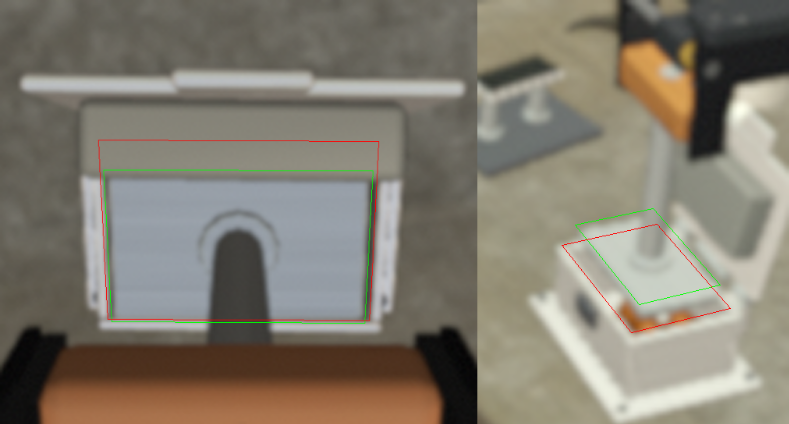

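Request:
play_rows(moves="1 0.04 0 0.1 0; 1 0 0 0.2 0; 1 0 0 0.2 0; 1 0 0 0.15 0; 1 0 0 0.1 0")

```text
time: 20.45
tool_pos: [0.4552, -0.4104, 0.1399]
eef_rot: [0.997, -0.083, -0.0, -0.001]
contact_force: [-0.1, 3.0, 7.5]
finger_gap: 0.0736
```

Request:
play_rows(moves="1 0 0 0.1 0; 1 0 0 0.1 0; 1 0 0 0.1 0")

```text
time: 20.7
tool_pos: [0.4566, -0.411, 0.1342]
eef_rot: [0.997, -0.083, 0.001, 0.0]
contact_force: [-1.0, -0.4, -4.5]
finger_gap: 0.0736
```

Request:
play_rows(moves="1 -0.1 0 0.05 0; 1 -0.08 0 0.1 0; 1 0 0 0.1 0; 1 0 0 0.1 0")

```text
time: 21.03
tool_pos: [0.4534, -0.4109, 0.1292]
eef_rot: [0.997, -0.083, 0.003, 0.001]
contact_force: [-3.1, 3.9, 10.2]
finger_gap: 0.0734
```

```bash
python3 ov.py 15
```

```text
t 21.03 pos [ 0.4534 -0.4109  0.1292] gap 0.0734 F [-3.1  3.9 10.2] yaw_x -9.53 zaxis [ 0.006 -0.004 -1.   ]
(424, 789, 3)
```

View pics/o15.png

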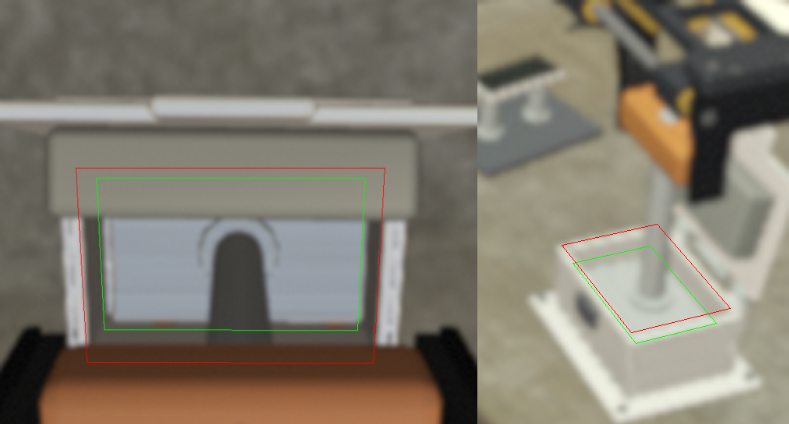

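Request:
play_rows(moves="1 0 0 -0.1 0; 1 0 0 0.1 0; 1 0 0 0.1 0; 1 0 0 0.1 0; 1 0 0 0 0")

```text
time: 21.55
tool_pos: [0.4545, -0.4122, 0.1297]
eef_rot: [0.996, -0.083, 0.006, 0.004]
contact_force: [0.6, -0.4, -4.6]
finger_gap: 0.074
```

Request:
play_rows(moves="1 0 0 0.1 0; 1 0 0 0.1 0; 1 0 0 0.15 0; 1 0 0 0.1 0")

```text
time: 21.88
tool_pos: [0.4579, -0.4134, 0.1291]
eef_rot: [0.996, -0.084, 0.01, 0.006]
contact_force: [-4.3, 3.1, 10.1]
finger_gap: 0.0733
```

Request:
play_rows(moves="1 -0.06 0 -0.2 0; 1 -0.06 0 -0.4 0; 1 -0.04 0 -0.6 0; 1 0 0 -0.8 0; 1 0 0 -0.8 0")

```text
time: 22.3
tool_pos: [0.4473, -0.4088, 0.1921]
eef_rot: [0.996, -0.084, 0.003, 0.001]
contact_force: [1.2, -0.7, -4.1]
finger_gap: 0.074
```

Request:
play_rows(moves="1 0 -0.2 -0.5 0; 1 0 -0.5 -0.2 0; 1 0 -0.8 0 0; 1 0 -0.8 0 0; 1 0.2 -0.8 0 0")

```text
time: 22.72
tool_pos: [0.4627, -0.3351, 0.2112]
eef_rot: [0.996, -0.089, 0.003, 0.003]
contact_force: [0.8, -0.2, -4.6]
finger_gap: 0.0736
```

Request:
play_rows(moves="1 0.2 -0.8 0 0; 1 0.2 -0.7 0 0; 1 0.1 -0.3 0 0; 1 0 0 0 0")

```text
time: 23.05
tool_pos: [0.4848, -0.2796, 0.2077]
eef_rot: [0.996, -0.084, 0.001, -0.001]
contact_force: [0.4, 1.3, -5.8]
finger_gap: 0.0739
```

```bash
python3 - <<'E'
from h import *
s=st();snap("wrist","w16");print(s["joint_pos"].round(2))
E
```

```text
t 23.05 pos [ 0.4848 -0.2796  0.2077] gap 0.0739 F [ 0.4  1.3 -5.8] yaw_x -9.67 zaxis [ 0.003  0.001 -1.   ]
[ 0.78  0.15 -0.33  1.69  0.05  1.3  -1.3 ]
```

View pics/w16.png

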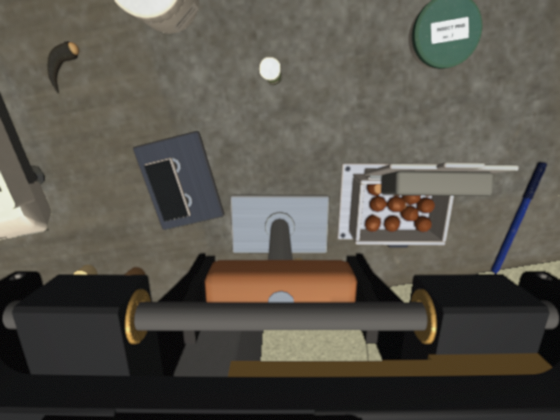

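```bash
python3 - <<'E'
import cv2,numpy as np
a=cv2.imread('pics/w16.png')
cv2.imwrite('pics/z16.png',np.hstack([cv2.resize(a[150:260,330:470],None,fx=5,fy=5,interpolation=cv2.INTER_CUBIC)]))
E
```

```text
(no output)
```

View pics/z16.png

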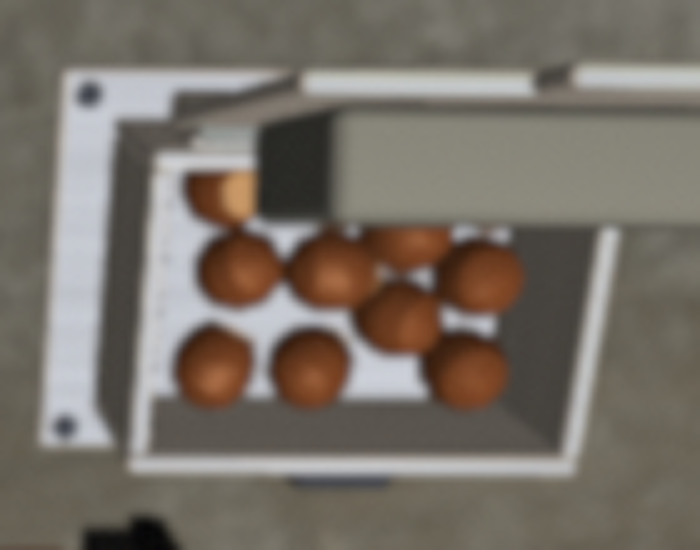

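```bash
python3 - <<'E'
from h import *
s=st();p=robot.camera_params("wrist");print({k:np.array(v).round(5).tolist() for k,v in p.items() if k in("origin","orientation")})
a=cv2.imread('pics/w16.png')
cv2.imwrite('pics/z17.png',cv2.resize(a[120:240,125:235],None,fx=5,fy=5,interpolation=cv2.INTER_CUBIC))
a=cv2.imread('pics/top0.png')
cv2.imwrite('pics/z17b.png',cv2.resize(a[180:240,300:370],None,fx=9,fy=9,interpolation=cv2.INTER_CUBIC))
E
```

```text
t 23.1 pos [ 0.4844 -0.2802  0.2076] gap 0.0737 F [ 0.2  0.6 -5.1] yaw_x -9.69 zaxis [ 0.002  0.001 -1.   ]
{'origin': [0.56623, -0.29468, 0.3694], 'orientation': [-0.6375, 0.7549, 0.11862, -0.09823]}
```

View pics/z17.png

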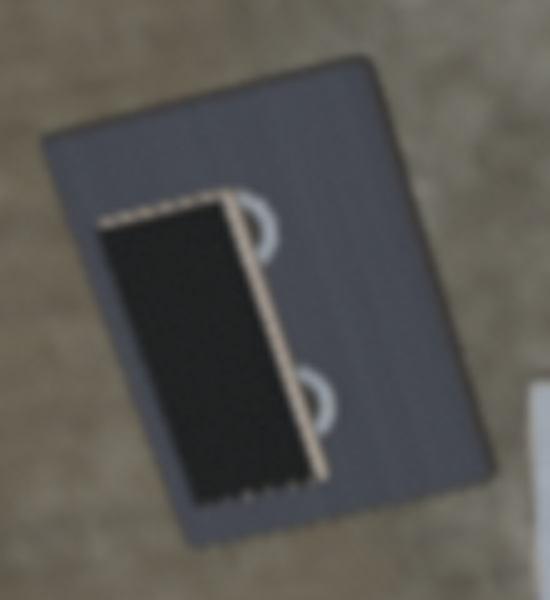

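View pics/z17b.png

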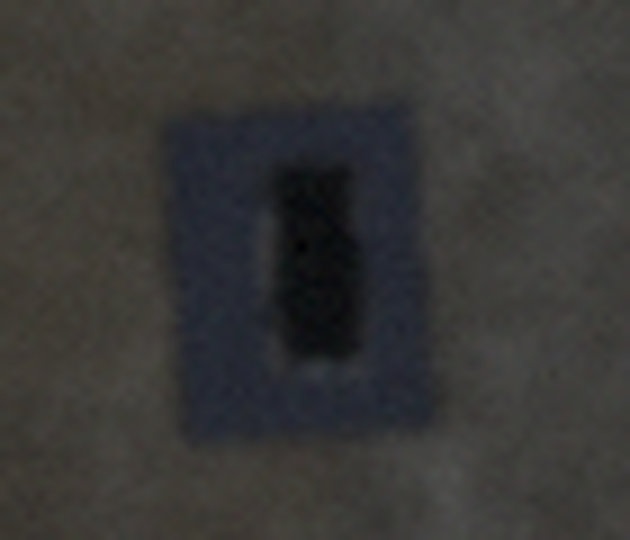

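```bash
python3 - <<'E'
from h import *
p=robot.camera_params("wrist");pt=robot.camera_params("top")
w=lambda q:(125+q[0]/5,120+q[1]/5);t=lambda q:(300+q[0]/9,180+q[1]/9)
for nm,cam,pp,f,z,pts in [("wbase","w",p,w,.008,[(43,137),(370,62),(495,470),(190,540)]),("wtop","w",p,w,.05,[(100,230),(220,203),(315,477),(197,503)]),("tbase","t",pt,t,.008,[(165,125),(408,105),(440,415),(188,440)]),("ttop","t",pt,t,.05,[(280,172),(348,165),(360,355),(295,362)])]:
    c=np.array([onz(cam,f(q),z,pp)[:2] for q in pts])
    u=(c[0]+c[1]-c[2]-c[3])/2; v=(c[0]+c[3]-c[1]-c[2])/2
    print(nm,c.mean(0).round(4),"long",np.linalg.norm(u).round(4),np.degrees(np.arctan2(u[1],u[0])).round(2),"short",np.linalg.norm(v).round(4),np.degrees(np.arctan2(v[1],v[0])).round(2)-90)
E
```

```text
wbase [ 0.5132 -0.1662] long 0.0985 3.69 short 0.0775 3.0400000000000063
wtop [ 0.5121 -0.1649] long 0.0598 3.65 short 0.0261 2.760000000000005
tbase [ 0.513  -0.1626] long 0.0979 4.64 short 0.0775 5.060000000000002
ttop [ 0.5137 -0.1638] long 0.0577 3.67 short 0.0202 5.8799999999999955
```

Request:
play_rows(moves="1 0 0 0 -0.5; 1 0 0 0 -0.9; 1 0 0 0 -1; 1 0 0 0 -1; 1 0 0 0 -1")

```text
time: 23.52
tool_pos: [0.4801, -0.2861, 0.2054]
eef_rot: [0.983, 0.186, -0.001, 0.0]
contact_force: [0.4, -0.2, -4.7]
finger_gap: 0.0738
```

Request:
play_rows(moves="1 0 0 0 -1; 1 0 0 0 -1; 1 0 0 0 -1; 1 0 0 0 -1; 1 0 0 0 -1")

```text
time: 23.93
tool_pos: [0.4744, -0.295, 0.203]
eef_rot: [0.879, 0.476, -0.004, -0.0]
contact_force: [1.0, -0.4, -4.8]
finger_gap: 0.0741
```

Request:
play_rows(moves="1 0 0 0 -1; 1 0 0 0 -1; 1 0 0 0 -1; 1 0 0 0 -0.7; 1 0 0 0 -0.4")

```text
time: 24.35
tool_pos: [0.4684, -0.3039, 0.2007]
eef_rot: [0.732, 0.682, -0.007, -0.002]
contact_force: [0.5, -0.1, -4.0]
finger_gap: 0.0735
```

```bash
python3 - <<'E'
from h import *
s=st();print(s["joint_pos"].round(2))
E
```

```text
t 24.35 pos [ 0.4684 -0.3039  0.2007] gap 0.0735 F [ 0.5 -0.1 -4. ] yaw_x 85.97 zaxis [-0.013 -0.006 -1.   ]
[ 0.91  0.17 -0.44  1.69  0.09  1.3   0.39]
```

Request:
play_rows(moves="1 0.3 0.1 0 -0.4; 1 0.6 0.25 0 -0.4; 1 0.8 0.35 0 -0.2; 1 0.8 0.35 0 0; 1 0.8 0.3 0 0")

```text
time: 24.77
tool_pos: [0.4963, -0.2282, 0.1973]
eef_rot: [0.693, 0.721, -0.009, -0.003]
contact_force: [0.2, 0.8, -4.1]
finger_gap: 0.0733
```

Request:
play_rows(moves="1 0.6 0.1 0 0; 1 0.5 0.1 0 0; 1 0.3 0.05 0 0; 1 0.1 0 0 0; 1 0 0 0 0")

```text
time: 25.18
tool_pos: [0.5048, -0.1745, 0.1967]
eef_rot: [0.688, 0.726, -0.007, -0.004]
contact_force: [-0.2, -0.5, -4.9]
finger_gap: 0.0738
```

```bash
python3 - <<'E'
from h import *
s=st();snap("wrist","w18");snap("side","s18");p=robot.camera_params("wrist")
E
```

```text
t 25.18 pos [ 0.5048 -0.1745  0.1967] gap 0.0738 F [-0.2 -0.5 -4.9] yaw_x 93.1 zaxis [-0.016 -0.005 -1.   ]
```

View pics/w18.png

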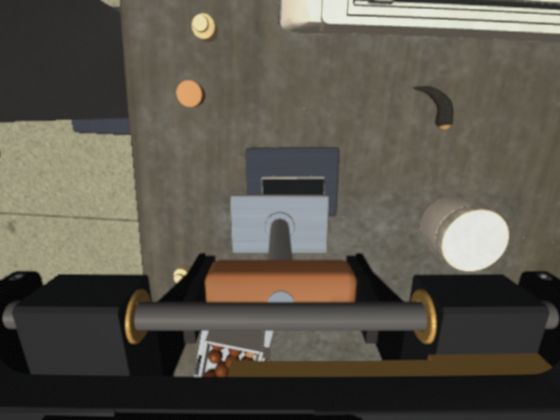

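```bash
cat > foot.py <<'E'
from h import *
import sys
pts=eval(sys.argv[1]);z=float(sys.argv[2])
s=st();p=robot.camera_params("wrist")
c=np.array([onz("wrist",q,z,p)[:2] for q in pts])
u=(c[0]+c[3]-c[1]-c[2])/2;v=(c[0]+c[1]-c[2]-c[3])/2
print(c.round(4).tolist());print("foot",c.mean(0).round(4),"long",np.linalg.norm(u).round(4),"far",np.linalg.norm(c[0]-c[1]).round(4),"near",np.linalg.norm(c[3]-c[2]).round(4),"short",np.linalg.norm(v).round(4),"yaw x",np.degrees(np.arctan2(v[1],v[0])).round(2),"tool->foot in tool",toax(np.r_[c.mean(0)-s["tool_pos"][:2],0]).round(4))
E
python3 foot.py "[(231,196.5),(327.5,196),(328,252),(231,252)]" .101
python3 - <<'E'
import cv2
a=cv2.imread('pics/w18.png');cv2.imwrite('pics/z18.png',cv2.resize(a[140:265,215:345],None,fx=6,fy=4.7,interpolation=cv2.INTER_CUBIC))
E
```

```text
t 25.28 pos [ 0.5046 -0.1761  0.1967] gap 0.0734 F [ 0.3 -1.3 -5.1] yaw_x 92.99 zaxis [-0.016 -0.005 -1.   ]
[[0.4595, -0.1593], [0.5402, -0.1543], [0.5457, -0.2051], [0.4597, -0.2103]]
foot [ 0.5013 -0.1822] long 0.0835 far 0.0809 near 0.0862 short 0.051 yaw x 93.2 tool->foot in tool [-0.006  -0.0036  0.0001]
```

View pics/z18.png

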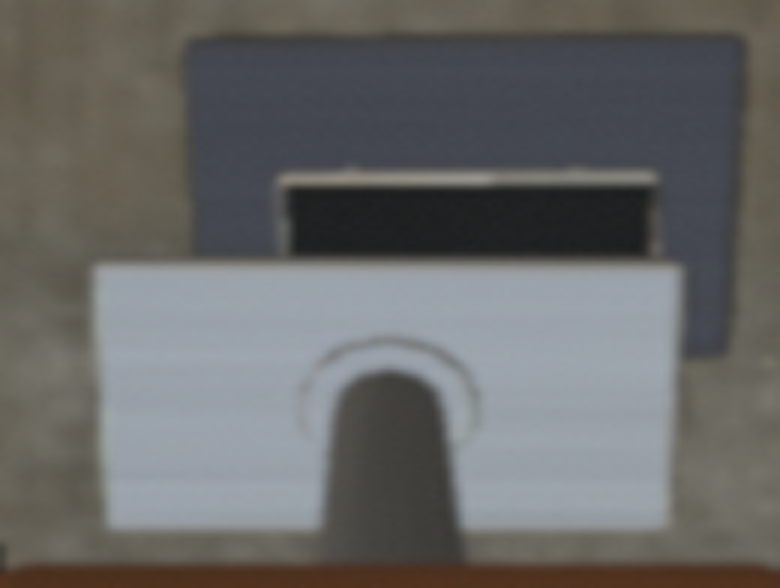

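```bash
python3 - <<'E'
from h import *
p=robot.camera_params("wrist")
f=lambda x,y:(215+x/6,140+y/4.7)
for n,z,a,b in [("base far",.008,(188,40),(743,37)),("bar far edge",.049,(277,177),(660,174)),("liner far",.05,(290,187),(650,184)),("foot far",.101,(95,264),(682,264)),("foot near",.101,(105,528),(667,528))]:
    A,B=onz("w",f(*a),z,p),onz("w",f(*b),z,p);d=B-A;print(n,((A+B)/2).round(4),np.linalg.norm(d).round(4),np.degrees(np.arctan2(d[1],d[0])).round(2))
E
```

```text
base far [ 0.511 -0.126  0.008] 0.1007 3.52
bar far edge [ 0.5123 -0.1502  0.049 ] 0.063 3.79
liner far [ 0.5126 -0.1521  0.05  ] 0.0592 3.83
foot far [ 0.5003 -0.1567  0.101 ] 0.082 3.25
foot near [ 0.5026 -0.208   0.101 ] 0.0832 3.44
```

Request:
play_rows(moves="1 0.2 0.15 0.1 -0.05; 1 0.2 0.15 0.2 0; 1 0.15 0.12 0.3 0; 1 0.06 0.08 0.3 0; 1 0 0 0.15 0")

```text
time: 25.7
tool_pos: [0.5169, -0.1631, 0.1683]
eef_rot: [0.688, 0.725, -0.007, -0.003]
contact_force: [0.1, 0.6, -3.6]
finger_gap: 0.0737
```

Request:
play_rows(moves="1 0 0 0 0; 1 0 0 0 0")

```text
time: 25.87
tool_pos: [0.5158, -0.1629, 0.1658]
eef_rot: [0.688, 0.725, -0.008, -0.005]
contact_force: [0.1, 0.3, -4.6]
finger_gap: 0.0737
```

```bash
python3 - <<'E'
from h import *
s=st();a=snap("wrist","w19");b=snap("side","s19")
cv2.imwrite('pics/z19.png',cv2.resize(a[140:265,215:345],None,fx=6,fy=4.7,interpolation=cv2.INTER_CUBIC))
cv2.imwrite('pics/z19s.png',cv2.resize(b[150:270,240:360],None,fx=5,fy=5,interpolation=cv2.INTER_CUBIC))
E
```

```text
t 25.87 pos [ 0.5158 -0.1629  0.1658] gap 0.0737 F [ 0.1  0.3 -4.6] yaw_x 92.99 zaxis [-0.018 -0.006 -1.   ]
```

View pics/z19.png

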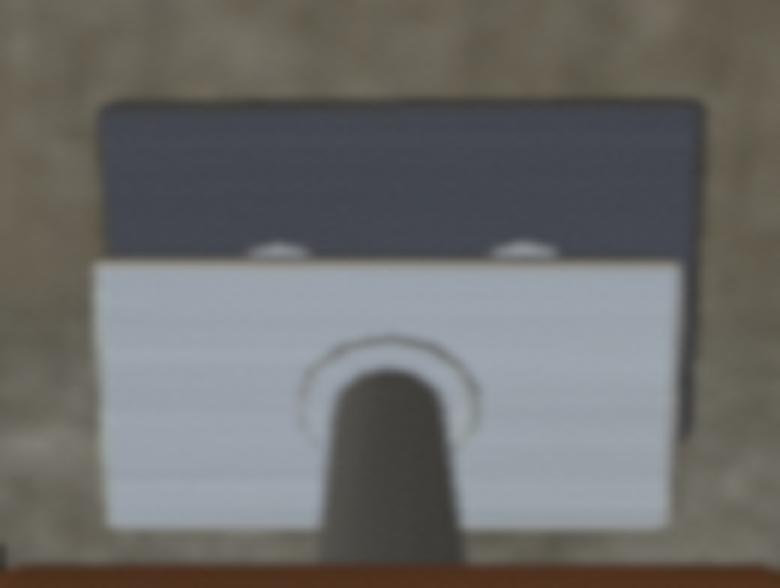

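View pics/z19s.png

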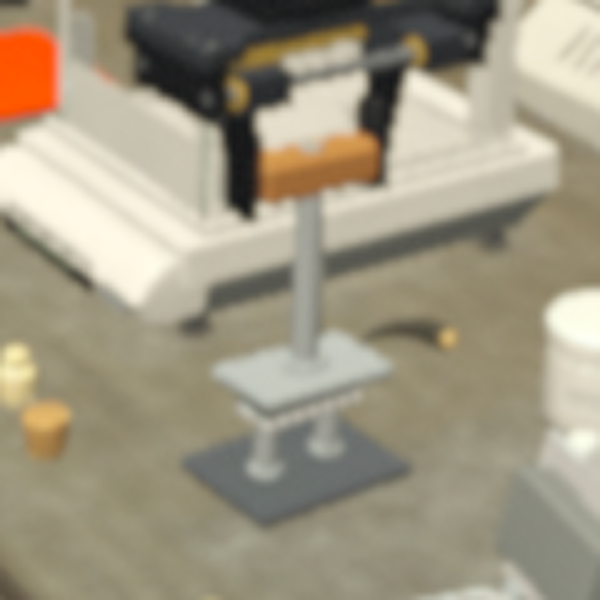

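```bash
python3 - <<'E'
from h import *
p=robot.camera_params("wrist")
f=lambda x,y:(215+x/6,140+y/4.7)
for n,z,a,b in [("base far",.008,(100,105),(704,101)),("foot far",.070,(95,263),(683,263)),("foot near",.070,(105,528),(667,528))]:
    A,B=onz("w",f(*a),z,p),onz("w",f(*b),z,p);d=B-A;print(n,((A+B)/2).round(4),np.linalg.norm(d).round(4),np.degrees(np.arctan2(d[1],d[0])).round(2))
E
```

```text
base far [ 0.5113 -0.1243  0.008 ] 0.1014 3.63
foot far [ 0.5114 -0.1438  0.07  ] 0.0823 3.25
foot near [ 0.5136 -0.1954  0.07  ] 0.0834 3.46
```

Request:
play_rows(moves="1 0.08 0.04 0.05 -0.05; 1 0.08 0.03 0.1 0; 1 0.03 0 0.1 0; 1 0 0 0.1 0; 1 0 0 0.05 0")

```text
time: 26.38
tool_pos: [0.5181, -0.1586, 0.1568]
eef_rot: [0.686, 0.727, -0.008, -0.003]
contact_force: [1.0, 0.2, -4.4]
finger_gap: 0.0743
```

```bash
python3 - <<'E'
from h import *
s=st();a=snap("wrist","w20")
cv2.imwrite('pics/z20.png',cv2.resize(a[140:265,215:345],None,fx=6,fy=4.7,interpolation=cv2.INTER_CUBIC))
E
```

```text
t 26.38 pos [ 0.5181 -0.1586  0.1568] gap 0.0743 F [ 1.   0.2 -4.4] yaw_x 93.29 zaxis [-0.015 -0.007 -1.   ]
```

View pics/z20.png

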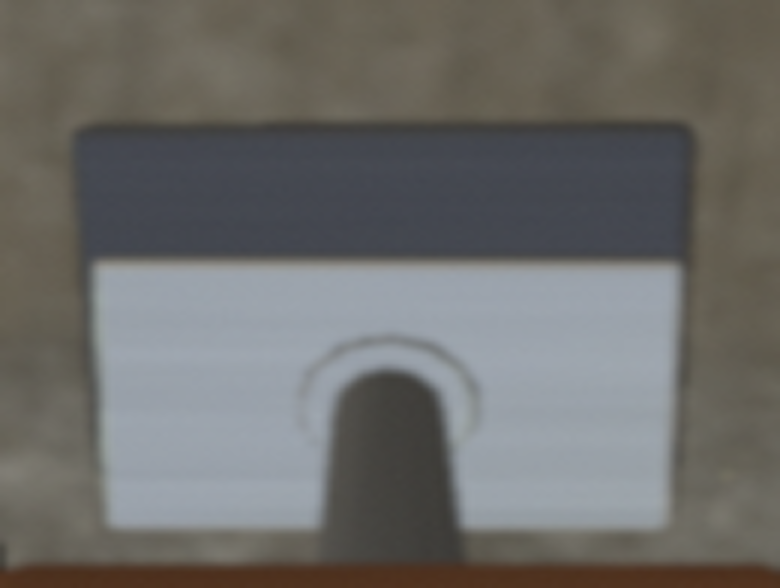

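```bash
python3 - <<'E'
from h import *
p=robot.camera_params("wrist")
f=lambda x,y:(215+x/6,140+y/4.7)
for n,z,a,b in [("base far",.008,(76,130),(693,126)),("foot far",.061,(95,263),(683,263)),("foot near",.061,(105,528),(667,528))]:
    A,B=onz("w",f(*a),z,p),onz("w",f(*b),z,p);d=B-A;print(n,((A+B)/2).round(4),np.linalg.norm(d).round(4),np.degrees(np.arctan2(d[1],d[0])).round(2))
E
```

```text
base far [ 0.5111 -0.1239  0.008 ] 0.101 3.94
foot far [ 0.5137 -0.1392  0.061 ] 0.0821 3.55
foot near [ 0.5162 -0.1907  0.061 ] 0.0832 3.73
```

Request:
play_rows(moves="1 0 -0.06 0.06 0; 1 0 -0.02 0.06 0; 1 0 0 0.06 0; 1 0 0 0.03 0")

```text
time: 26.77
tool_pos: [0.5163, -0.1593, 0.1543]
eef_rot: [0.687, 0.727, -0.008, -0.002]
contact_force: [-2.1, 1.5, 0.1]
finger_gap: 0.0736
```

Request:
play_rows(moves="1 0 0 0.05 0; 1 0 0 0.03 0; 1 0 0 0 0")

```text
time: 27.02
tool_pos: [0.5162, -0.1591, 0.1543]
eef_rot: [0.687, 0.727, -0.008, -0.002]
contact_force: [-1.3, 0.6, -2.1]
finger_gap: 0.0738
```

```bash
python3 - <<'E'
from h import *
s=st();a=snap("wrist","w21");b=snap("side","s21")
cv2.imwrite('pics/z21.png',cv2.resize(a[140:265,215:345],None,fx=6,fy=4.7,interpolation=cv2.INTER_CUBIC))
cv2.imwrite('pics/z21s.png',cv2.resize(b[150:270,240:360],None,fx=5,fy=5,interpolation=cv2.INTER_CUBIC))
E
```

```text
t 27.02 pos [ 0.5162 -0.1591  0.1543] gap 0.0738 F [-1.3  0.6 -2.1] yaw_x 93.27 zaxis [-0.013 -0.01  -1.   ]
```

View pics/z21.png

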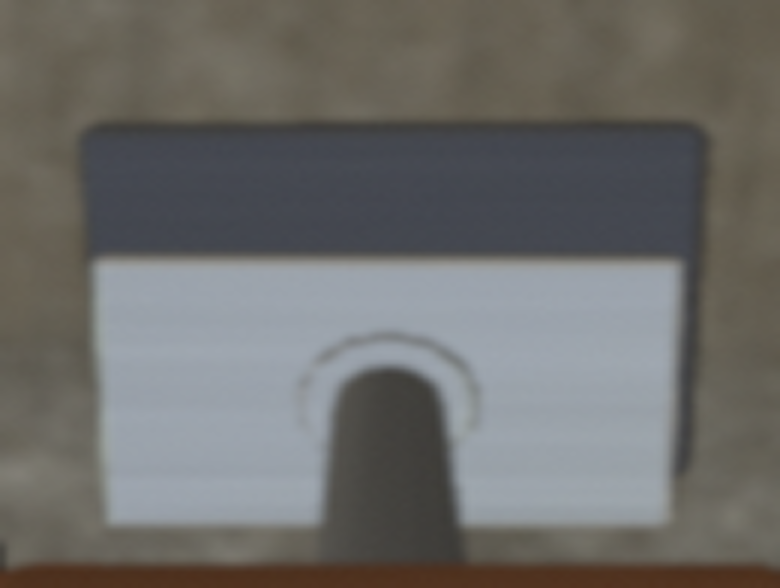

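View pics/z21s.png

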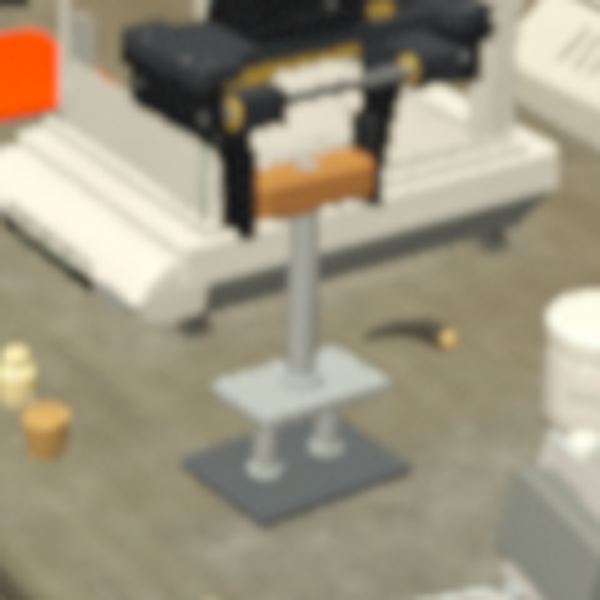

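```bash
python3 - <<'E'
from h import *
p=robot.camera_params("wrist")
f=lambda x,y:(215+x/6,140+y/4.7)
for n,z,a,b in [("base far",.008,(80,130),(707,126)),("foot far",.058,(94,259),(684,259)),("foot near",.058,(105,525),(668,525))]:
    A,B=onz("w",f(*a),z,p),onz("w",f(*b),z,p);d=B-A;print(n,((A+B)/2).round(4),np.linalg.norm(d).round(4),np.degrees(np.arctan2(d[1],d[0])).round(2))
E
```

```text
base far [ 0.5111 -0.1243  0.008 ] 0.1018 3.89
foot far [ 0.5121 -0.1394  0.058 ] 0.0825 3.5
foot near [ 0.5147 -0.1913  0.058 ] 0.0835 3.66
```

Request:
play_rows(moves="0.4 0 0 0 0; -1 0 0 0 0; -1 0 0 0 0; -1 0 0 0 0")

```text
time: 27.45
tool_pos: [0.5173, -0.1602, 0.1541]
eef_rot: [0.687, 0.727, -0.008, -0.0]
contact_force: [0.5, 0.2, 0.3]
finger_gap: 0.0843
```

Request:
play_rows(moves="-1 0 0 -0.1 0; -1 0 0 -0.3 0; -1 0 0 -0.6 0; -1 0 0 -0.8 0; -1 0 0 -0.8 0")

```text
time: 27.87
tool_pos: [0.5168, -0.1593, 0.2187]
eef_rot: [0.687, 0.727, -0.008, -0.002]
contact_force: [0.5, -0.1, 0.2]
finger_gap: 0.0872
```

```bash
python3 - <<'E'
from h import *
s=st();a=snap("wrist","w22");b=snap("side","s22")
cv2.imwrite('pics/z22s.png',cv2.resize(b[150:270,240:360],None,fx=5,fy=5,interpolation=cv2.INTER_CUBIC))
E
```

```text
t 27.87 pos [ 0.5168 -0.1593  0.2187] gap 0.0872 F [ 0.5 -0.1  0.2] yaw_x 93.26 zaxis [-0.015 -0.009 -1.   ]
```

View pics/w22.png

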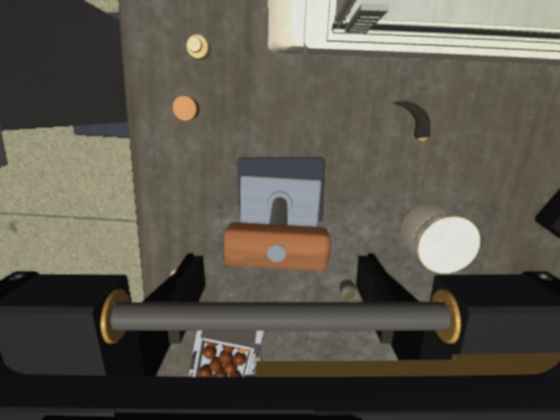

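View pics/z22s.png

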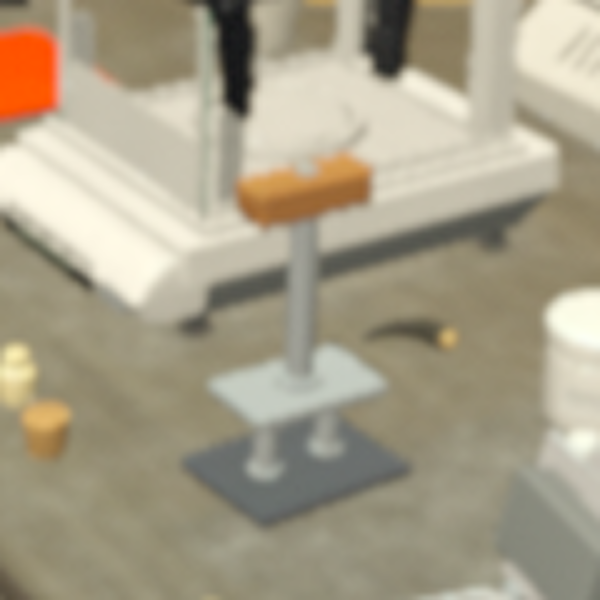

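```bash
python3 - <<'E'
from h import *
a=cv2.imread('pics/w22.png');cv2.imwrite('pics/z22.png',cv2.resize(a[145:285,210:345],None,fx=5.8,fy=4.2,interpolation=cv2.INTER_CUBIC))
E
```

```text
(no output)
```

View pics/z22.png

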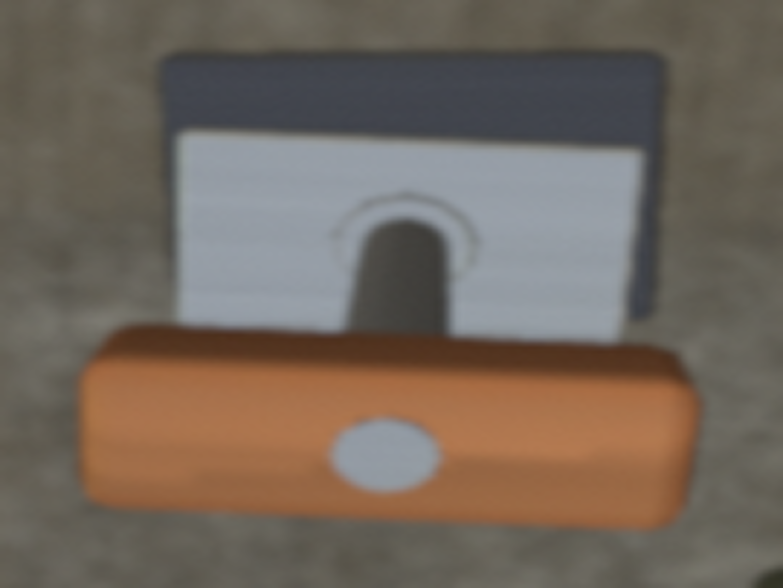

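```bash
python3 - <<'E'
from h import *
p=robot.camera_params("wrist")
f=lambda x,y:(210+x/5.8,145+y/4.2)
for n,z,a,b in [("base far",.008,(163,59),(662,56)),("foot far",.058,(177,132),(643,150)),("handle near top",.128,(85,503),(680,527))]:
    A,B=onz("w",f(*a),z,p),onz("w",f(*b),z,p);d=B-A;print(n,((A+B)/2).round(4),np.linalg.norm(d).round(4),np.degrees(np.arctan2(d[1],d[0])).round(2))
print("knob",onz("w",f(385,455),.134,p))
s=st()
E
```

```text
base far [ 0.5153 -0.1264  0.008 ] 0.1014 3.83
foot far [ 0.516  -0.1399  0.058 ] 0.0838 0.29
handle near top [ 0.5162 -0.2067  0.128 ] 0.0923 -0.01
knob [ 0.51571541 -0.18982367  0.134     ]
t 27.97 pos [ 0.5193 -0.1597  0.222 ] gap 0.0873 F [ 1.   0.5 -0.4] yaw_x 93.26 zaxis [-0.008 -0.011 -1.   ]
```

```bash
python3 - <<'E'
from h import *
s=st();snap("wrist","w23");p=robot.camera_params("wrist")
a=cv2.imread('pics/w23.png');cv2.imwrite('pics/z23.png',cv2.resize(a[145:285,210:345],None,fx=5.8,fy=4.2,interpolation=cv2.INTER_CUBIC))
np.save("p23.npy",np.array([p],dtype=object),allow_pickle=True)
E
```

```text
t 27.97 pos [ 0.5193 -0.1597  0.222 ] gap 0.0873 F [ 1.   0.5 -0.4] yaw_x 93.26 zaxis [-0.008 -0.011 -1.   ]
```

View pics/z23.png

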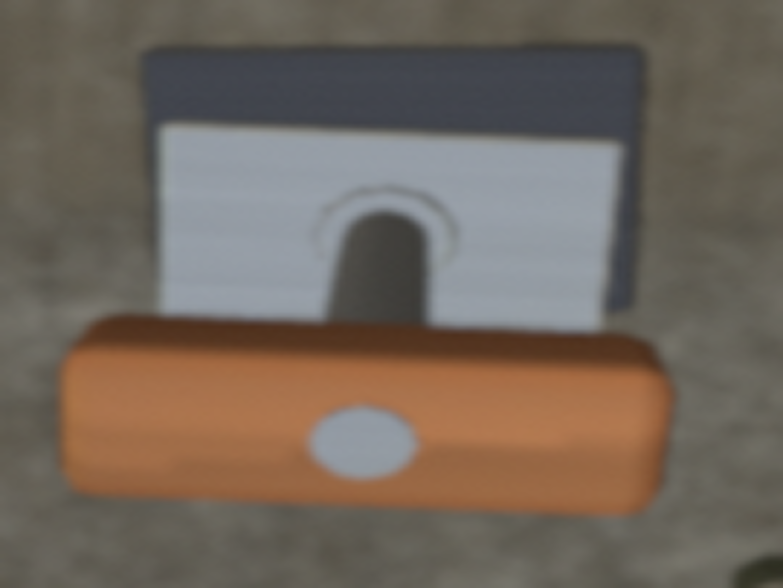

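```bash
python3 - <<'E'
from h import *
p=np.load("p23.npy",allow_pickle=True)[0]
f=lambda x,y:(210+x/5.8,145+y/4.2)
for n,z,a,b in [("base far",.008,(143,52),(644,48)),("foot far",.058,(160,124),(625,143)),("handle near top",.180,(68,490),(655,513))]:
    A,B=onz("w",f(*a),z,p),onz("w",f(*b),z,p);d=B-A;print(n,((A+B)/2).round(4),np.linalg.norm(d).round(4),np.degrees(np.arctan2(d[1],d[0])).round(2))
print("knob",onz("w",f(363,442),.184,p))
E
```

```text
base far [ 0.5098 -0.1239  0.008 ] 0.1012 3.99
foot far [ 0.5114 -0.1375  0.058 ] 0.083 0.13
handle near top [ 0.512 -0.176  0.18 ] 0.0715 0.17
knob [ 0.51167637 -0.16318662  0.184     ]
```

Request:
play_rows(moves="-1 -0.05 -0.15 0.1 -0.08; -1 -0.04 -0.12 0.3 0; -1 0 -0.02 0.5 0; -1 0 0 0.5 0; -1 0 0 0.5 0")

```text
time: 28.43
tool_pos: [0.5094, -0.1637, 0.1696]
eef_rot: [0.683, 0.731, -0.007, 0.001]
contact_force: [-0.3, 0.0, -0.4]
finger_gap: 0.087
```

Request:
play_rows(moves="-1 0 0 0.35 0; -1 0 0 0.15 0; -1 0 0 0 0; -1 0 0 0 0")

```text
time: 28.77
tool_pos: [0.5066, -0.1634, 0.1509]
eef_rot: [0.683, 0.73, -0.008, -0.002]
contact_force: [2.0, -0.4, 1.9]
finger_gap: 0.087
```

```bash
python3 - <<'E'
from h import *
s=st();snap("wrist","w24")
E
```

```text
t 28.77 pos [ 0.5066 -0.1634  0.1509] gap 0.087 F [ 2.  -0.4  1.9] yaw_x 93.85 zaxis [-0.014 -0.008 -1.   ]
```

View pics/w24.png

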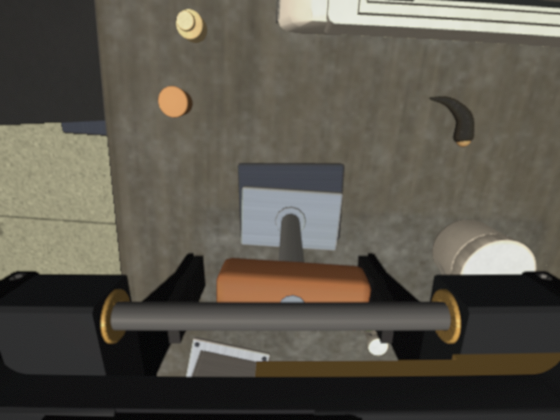

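Request:
play_rows(moves="-1 0 0.1 -0.05 0; -1 0 0.1 -0.05 0; -1 0 0 0 0")

```text
time: 29.07
tool_pos: [0.5117, -0.1633, 0.1544]
eef_rot: [0.683, 0.73, -0.008, -0.002]
contact_force: [0.8, 0.4, 0.6]
finger_gap: 0.0872
```

```bash
python3 - <<'E'
from h import *
s=st();snap("wrist","w25")
E
```

```text
t 29.07 pos [ 0.5117 -0.1633  0.1544] gap 0.0872 F [0.8 0.4 0.6] yaw_x 93.84 zaxis [-0.015 -0.009 -1.   ]
```

View pics/w25.png

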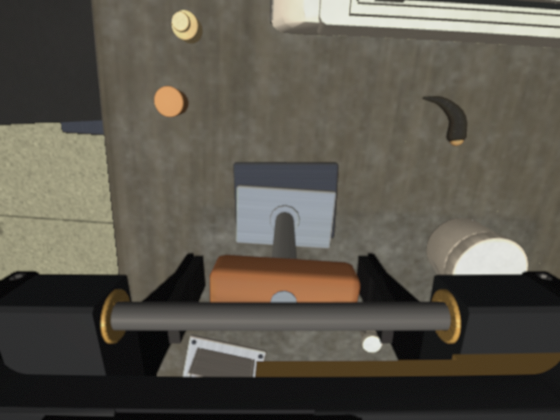

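Centred. Close, let it settle, then check squareness before releasing gradually.

Request:
play_rows(moves="1 0 0 0 0; 1 0 0 0 0; 1 0 0 0 0; 1 0 0 0 0")

```text
time: 29.45
tool_pos: [0.512, -0.1632, 0.1549]
eef_rot: [0.683, 0.73, -0.008, -0.002]
contact_force: [-0.2, -1.1, -0.1]
finger_gap: 0.0744
```

```bash
python3 - <<'E'
from h import *
s=st();a=snap("wrist","w26")
cv2.imwrite('pics/z26.png',cv2.resize(a[140:265,215:345],None,fx=6,fy=4.7,interpolation=cv2.INTER_CUBIC))
E
```

```text
t 29.45 pos [ 0.512  -0.1632  0.1549] gap 0.0744 F [-0.2 -1.1 -0.1] yaw_x 93.86 zaxis [-0.014 -0.009 -1.   ]
```

View pics/z26.png

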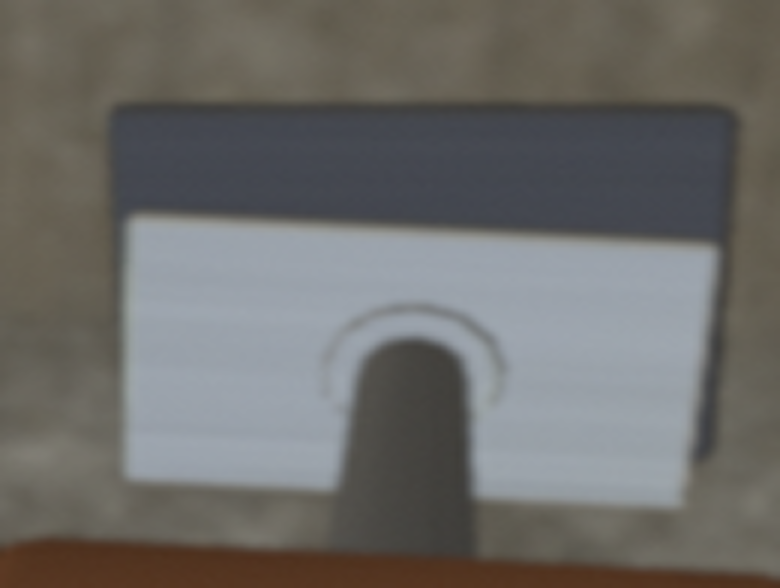

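Request:
play_rows(moves="1 0 0 -0.05 -0.2; 1 0 0 -0.05 -0.2; 1 0 0 0 -0.2; 1 0 0 0 0")

```text
time: 29.83
tool_pos: [0.5091, -0.1626, 0.1548]
eef_rot: [0.653, 0.757, -0.009, -0.005]
contact_force: [0.5, -0.5, -2.1]
finger_gap: 0.0743
```

```bash
python3 - <<'E'
from h import *
s=st();a=snap("wrist","w27");p=robot.camera_params("wrist");np.save("p27.npy",np.array([p],dtype=object),allow_pickle=True)
cv2.imwrite('pics/z27.png',cv2.resize(a[140:265,215:345],None,fx=6,fy=4.7,interpolation=cv2.INTER_CUBIC))
E
```

```text
t 29.83 pos [ 0.5091 -0.1626  0.1548] gap 0.0743 F [ 0.5 -0.5 -2.1] yaw_x 98.43 zaxis [-0.021 -0.007 -1.   ]
```

View pics/z27.png

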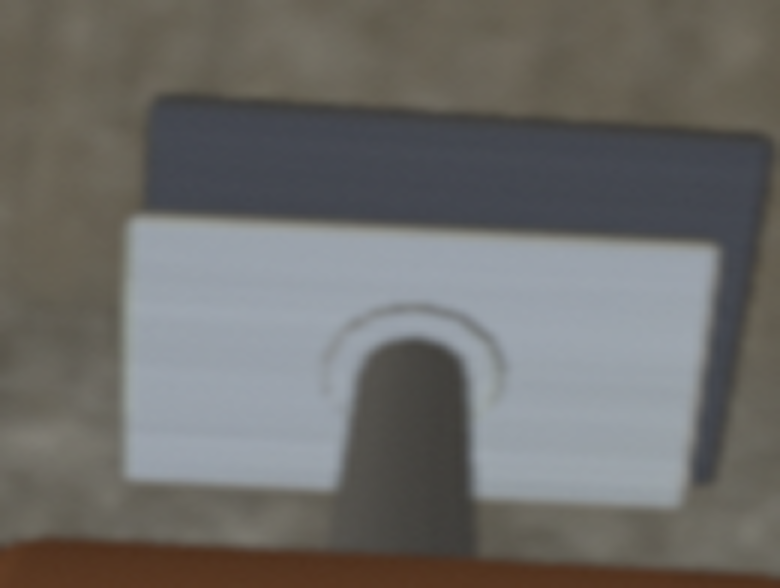

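```bash
cat > m.py <<'E'
from h import *
import sys
p=np.load(sys.argv[1],allow_pickle=True)[0]
f=lambda x,y:(215+x/6,140+y/4.7)
L=eval(sys.argv[2])
r={}
for n,z,a,b in L:
    A,B=onz("w",f(*a),z,p),onz("w",f(*b),z,p);d=B-A;th=np.arctan2(d[1],d[0]);m=(A+B)/2
    off={"base far":.04,"foot far":.026,"foot near":-.026}[n]
    c=m[:2]-off*np.array([-np.sin(th),np.cos(th)])
    print(n,"centre",c.round(4),np.linalg.norm(d).round(4),np.degrees(th).round(2))
E
python3 m.py p27.npy '[("base far",.008,(152,99),(770,135)),("foot far",.058,(130,213),(720,241)),("foot near",.058,(125,481),(683,506))]'
```

```text
base far centre [ 0.5135 -0.1639] 0.1006 4.34
foot far centre [ 0.509  -0.1624] 0.0822 5.12
foot near centre [ 0.509  -0.1618] 0.0824 5.36
```

Request:
play_rows(moves="1 0 0 -0.08 0.1; 1 -0.03 0.08 -0.04 0; 1 -0.03 0.08 0 0; 1 0 0 0 0")

```text
time: 30.22
tool_pos: [0.5124, -0.1637, 0.1567]
eef_rot: [0.659, 0.752, -0.01, -0.007]
contact_force: [-0.2, -0.9, -4.8]
finger_gap: 0.0744
```

```bash
python3 - <<'E'
from h import *
s=st();a=snap("wrist","w28");p=robot.camera_params("wrist");np.save("p28.npy",np.array([p],dtype=object),allow_pickle=True)
cv2.imwrite('pics/z28.png',cv2.resize(a[140:265,215:345],None,fx=6,fy=4.7,interpolation=cv2.INTER_CUBIC))
E
```

```text
t 30.22 pos [ 0.5124 -0.1637  0.1567] gap 0.0744 F [-0.2 -0.9 -4.8] yaw_x 97.56 zaxis [-0.024 -0.007 -1.   ]
```

View pics/z28.png

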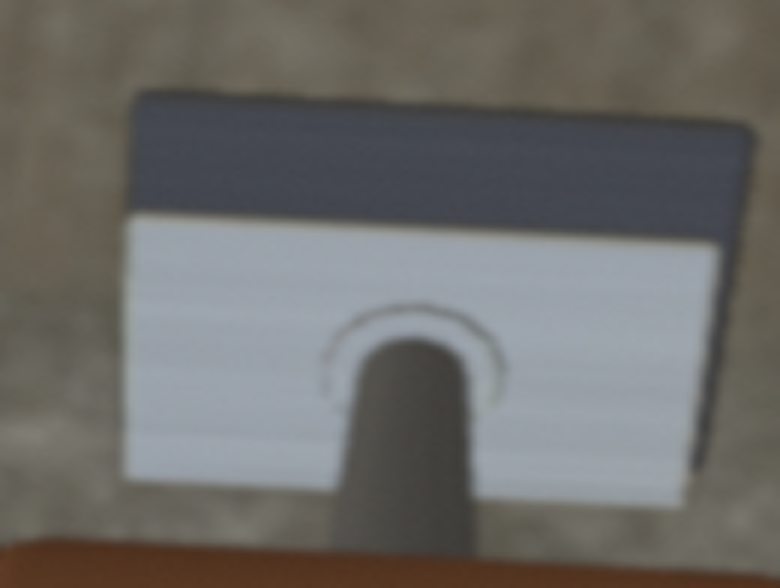

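```bash
python3 m.py p28.npy '[("base far",.008,(133,94),(752,126)),("foot far",.060,(130,213),(720,241)),("foot near",.060,(125,481),(683,506))]'
```

```text
base far centre [ 0.5132 -0.164 ] 0.1012 4.04
foot far centre [ 0.5117 -0.1633] 0.0822 4.37
foot near centre [ 0.5116 -0.1627] 0.0824 4.64
```

Request:
play_rows(moves="1 -0.02 0.04 0.05 0; 1 0 0.01 0.04 0; 1 0 0 0.03 0; 1 0 0 0 0")

```text
time: 30.6
tool_pos: [0.5139, -0.1644, 0.1548]
eef_rot: [0.659, 0.752, -0.011, -0.006]
contact_force: [0.5, -0.2, -4.5]
finger_gap: 0.0745
```

Request:
play_rows(moves="-0.72 0 0 0 0; -0.72 0 0 0 0; -0.76 0 0 0 0; -0.8 0 0 0 0")

```text
time: 30.93
tool_pos: [0.5146, -0.1644, 0.1553]
eef_rot: [0.659, 0.752, -0.01, -0.006]
contact_force: [0.2, 0.4, -0.6]
finger_gap: 0.0769
```

```bash
python3 - <<'E'
from h import *
s=st();a=snap("wrist","w29");p=robot.camera_params("wrist");np.save("p29.npy",np.array([p],dtype=object),allow_pickle=True)
cv2.imwrite('pics/z29.png',cv2.resize(a[140:265,215:345],None,fx=6,fy=4.7,interpolation=cv2.INTER_CUBIC))
E
```

```text
t 30.93 pos [ 0.5146 -0.1644  0.1553] gap 0.0769 F [ 0.2  0.4 -0.6] yaw_x 97.56 zaxis [-0.022 -0.008 -1.   ]
```

View pics/z29.png

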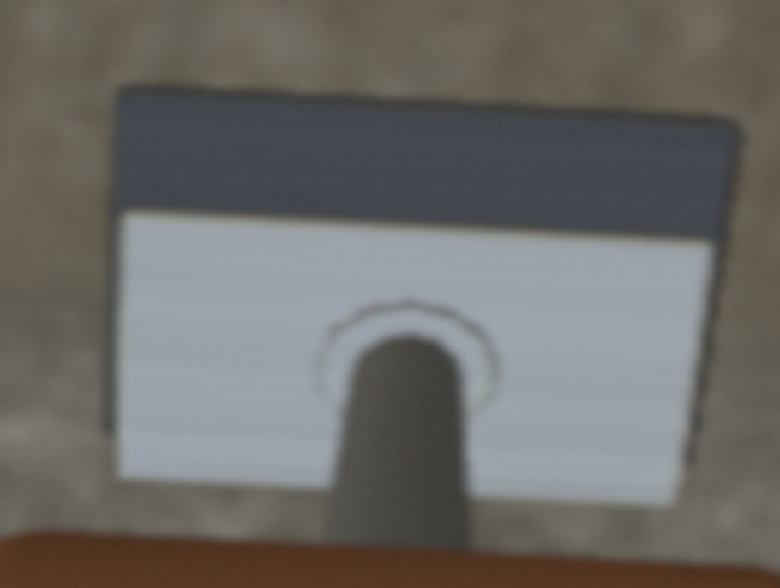

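```bash
python3 m.py p29.npy '[("base far",.008,(117,90),(740,121)),("foot far",.058,(123,211),(714,239)),("foot near",.058,(119,477),(678,502))]'
```

```text
base far centre [ 0.5139 -0.1642] 0.1013 4.15
foot far centre [ 0.5136 -0.1641] 0.0825 4.34
foot near centre [ 0.5136 -0.1632] 0.0827 4.58
```

Request:
play_rows(moves="-0.9 0 0 0 0; -1 0 0 0 0; -1 0 0 0 0; -1 0 0 -0.1 0; -1 0 0 -0.3 0")

```text
time: 31.4
tool_pos: [0.5153, -0.1643, 0.1659]
eef_rot: [0.659, 0.752, -0.01, -0.005]
contact_force: [-0.5, -0.6, 0.4]
finger_gap: 0.0866
```

Request:
play_rows(moves="-1 0 0 -0.5 0; -1 0 0 -0.8 0; -1 0 0 -0.8 0; -1 0 0 -0.5 0; -1 -0.2 -0.1 -0.2 0")

```text
time: 31.82
tool_pos: [0.5157, -0.1676, 0.2438]
eef_rot: [0.658, 0.753, -0.009, -0.004]
contact_force: [0.9, 0.0, 0.1]
finger_gap: 0.0871
```

Request:
play_rows(moves="-1 -0.5 -0.2 0 0; -1 -0.8 -0.3 0 0; -1 -1 -0.4 0 0; -1 -1 -0.4 0 0; -1 -1 -0.4 0 0")

```text
time: 32.23
tool_pos: [0.4914, -0.2785, 0.2527]
eef_rot: [0.653, 0.757, -0.007, 0.0]
contact_force: [0.7, -0.4, 0.3]
finger_gap: 0.087
```

Request:
play_rows(moves="-1 -1 -0.4 0 0; -1 -1 -0.4 0 0; -1 -1 -0.4 0 0; -1 -0.8 -0.3 0 0; -1 -0.5 -0.2 0 0")

```text
time: 32.65
tool_pos: [0.4598, -0.4022, 0.257]
eef_rot: [0.655, 0.756, -0.009, 0.002]
contact_force: [0.1, -0.9, -0.7]
finger_gap: 0.0868
```

```bash
python3 - <<'E'
from h import *
s=st();a=snap("wrist","w30");b=snap("side","s30")
cv2.imwrite('pics/z30s.png',cv2.resize(b[150:350,240:400],None,fx=3,fy=3,interpolation=cv2.INTER_CUBIC))
E
```

```text
t 32.65 pos [ 0.4598 -0.4022  0.257 ] gap 0.0868 F [ 0.1 -0.9 -0.7] yaw_x 98.16 zaxis [-0.009 -0.015 -1.   ]
```

View pics/w30.png

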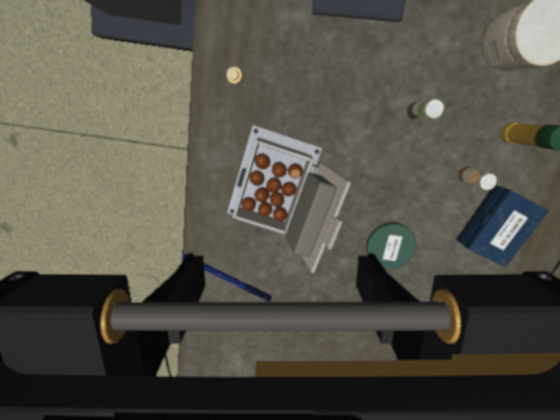

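View pics/z30s.png

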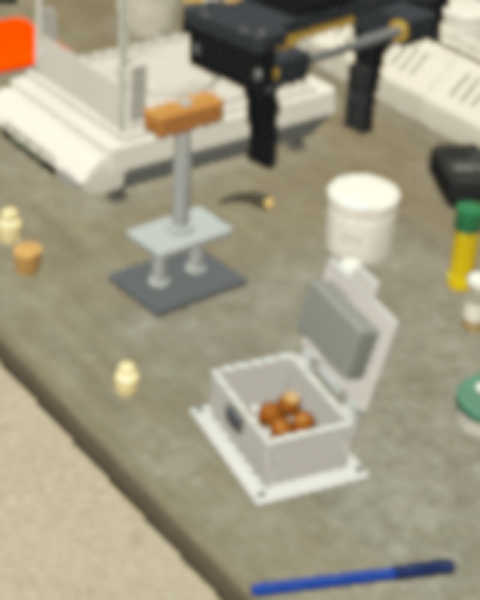

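```bash
python3 - <<'E'
import cv2
a=cv2.imread('pics/w30.png');cv2.imwrite('pics/z30.png',cv2.resize(a[120:245,220:345],None,fx=4.6,fy=4.6,interpolation=cv2.INTER_CUBIC))
E
```

```text
(no output)
```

View pics/z30.png

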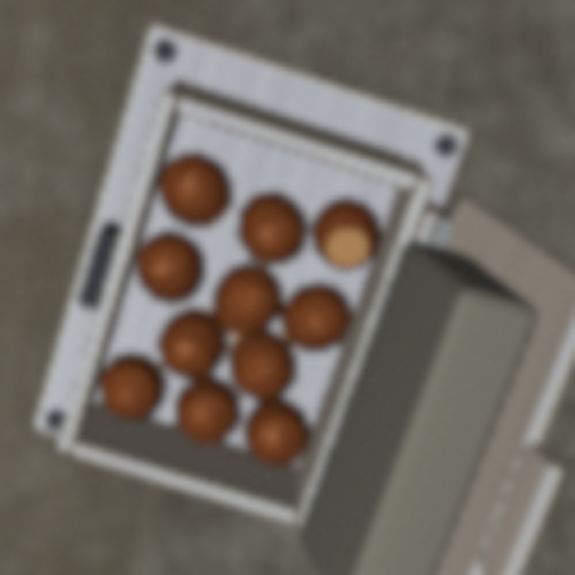

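Request:
play_rows(moves="1 -0.2 0.4 0 0; 1 -0.3 0.8 0 0; 1 -0.3 0.9 0 0; 1 -0.3 0.8 0 0; 1 -0.2 0.5 0 0")

```text
time: 33.17
tool_pos: [0.5501, -0.4183, 0.2583]
eef_rot: [0.656, 0.755, -0.008, 0.0]
contact_force: [0.6, -0.2, -1.1]
finger_gap: 0.0616
```

```bash
python3 - <<'E'
from h import *
s=st();print(toax(np.array([.552,-.4255,.115])-s["tool_pos"]).round(4))
snap("wrist","w31");p=robot.camera_params("wrist")
for x in robot.mark_of("cover_edge","wrist")[:2]:
    print(x["conf"],x["xy"],onz("wrist",x["xy"],.13,p))
E
```

```text
t 33.17 pos [ 0.5501 -0.4183  0.2583] gap 0.0616 F [ 0.6 -0.2 -1.1] yaw_x 98.06 zaxis [-0.01  -0.012 -1.   ]
[-0.0058  0.0024  0.1434]
0.59 [238.4, 200.2] [ 0.50988864 -0.41668071  0.13      ]
0.55 [187.6, 158.9] [ 0.4599494  -0.38455151  0.13      ]
```

View pics/w31.png

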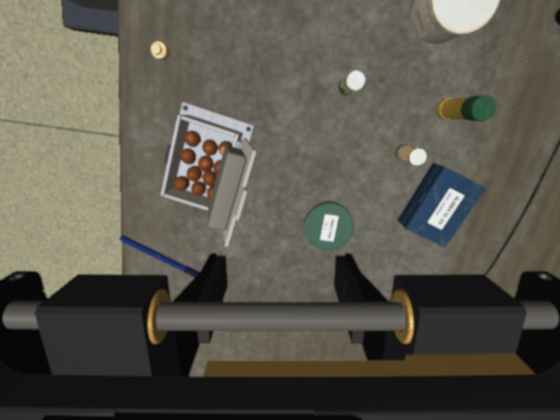

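Request:
play_rows(moves="1 -0.1 0 0.3 0; 1 -0.1 0.05 0.6 0; 1 0 0 0.8 0; 1 0 0 0.9 0; 1 0 0 0.9 0")

```text
time: 33.68
tool_pos: [0.5526, -0.4218, 0.1714]
eef_rot: [0.654, 0.757, -0.007, 0.004]
contact_force: [0.1, 0.3, -1.0]
finger_gap: 0.0206
```

Request:
play_rows(moves="1 0 0 0.9 0; 1 0 0 0.7 0; 1 0 0 0.4 0; 1 0 0 0.1 0")

```text
time: 34.02
tool_pos: [0.5438, -0.4202, 0.1073]
eef_rot: [0.655, 0.756, -0.008, -0.002]
contact_force: [0.1, -0.2, -0.8]
finger_gap: 0.0016
```

```bash
python3 - <<'E'
from h import *
s=st();snap("wrist","w32");b=snap("side","s32")
cv2.imwrite('pics/z32s.png',cv2.resize(b[150:350,240:440],None,fx=3,fy=3,interpolation=cv2.INTER_CUBIC))
d=s["tool_pos"][:2]-[.4467,-.4071];a=np.radians(-9.6);print("cell x,y",d@[np.cos(a),np.sin(a)],d@[-np.sin(a),np.cos(a)])
E
```

```text
t 34.02 pos [ 0.5438 -0.4202  0.1073] gap 0.0016 F [ 0.1 -0.2 -0.8] yaw_x 98.2 zaxis [-0.014 -0.01  -1.   ]
cell x,y 0.09793704377521759 0.0032309330731952295
```

View pics/z32s.png

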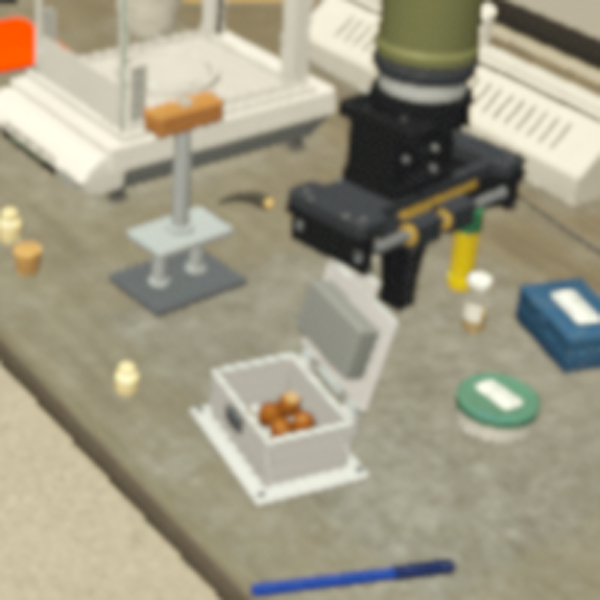

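Request:
play_rows(moves="1 0.1 -0.3 0 0; 1 0.15 -0.5 0 0; 1 0.15 -0.5 0 0; 1 0.15 -0.5 0 0; 1 0.15 -0.5 0 0")

```text
time: 34.53
tool_pos: [0.4892, -0.4118, 0.117]
eef_rot: [0.653, 0.757, -0.006, 0.006]
contact_force: [0.9, 0.0, -0.8]
finger_gap: 0.0005
```

```bash
python3 - <<'E'
from h import *
s=st();b=snap("side","s33")
cv2.imwrite('pics/z33s.png',cv2.resize(b[150:350,240:440],None,fx=3,fy=3,interpolation=cv2.INTER_CUBIC))
d=s["tool_pos"][:2]-[.4467,-.4071];a=np.radians(-9.6);print("cell x,y",d@[np.cos(a),np.sin(a)],d@[-np.sin(a),np.cos(a)])
E
```

```text
t 34.53 pos [ 0.4892 -0.4118  0.117 ] gap 0.0005 F [ 0.9  0.  -0.8] yaw_x 98.39 zaxis [ 0.001 -0.018 -1.   ]
cell x,y 0.04268946180193858 0.0024186196998838305
```

View pics/z33s.png

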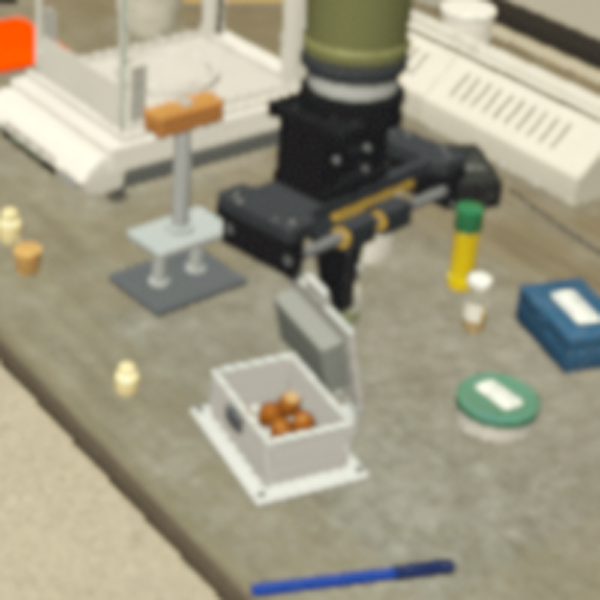

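Cover is following. Keep pulling.

Request:
play_rows(moves="1 0.15 -0.5 0 0; 1 0.15 -0.5 0 0; 1 0.1 -0.4 0 0; 1 0.05 -0.2 0 0; 1 0 0 0 0")

```text
time: 35.0
tool_pos: [0.4451, -0.4093, 0.1243]
eef_rot: [0.655, 0.756, -0.008, 0.011]
contact_force: [0.1, -0.1, -0.5]
finger_gap: 0.0009
```

Request:
play_rows(moves="1 0 0 -0.2 0; 1 0 0 -0.4 0; 1 0 0 -0.6 0; 1 0 0 -0.6 0; 1 0 0 -0.6 0")

```text
time: 35.42
tool_pos: [0.4459, -0.4062, 0.1863]
eef_rot: [0.654, 0.756, -0.007, 0.01]
contact_force: [0.5, -0.5, -0.3]
finger_gap: 0.0008
```

```bash
python3 - <<'E'
from h import *
s=st();b=snap("side","s34")
cv2.imwrite('pics/z34s.png',cv2.resize(b[150:350,240:440],None,fx=3,fy=3,interpolation=cv2.INTER_CUBIC))
d=s["tool_pos"][:2]-[.4467,-.4071];a=np.radians(-9.6);print("cell x,y",d@[np.cos(a),np.sin(a)],d@[-np.sin(a),np.cos(a)])
E
```

```text
t 35.42 pos [ 0.4459 -0.4062  0.1863] gap 0.0008 F [ 0.5 -0.5 -0.3] yaw_x 98.32 zaxis [ 0.005 -0.024 -1.   ]
cell x,y -0.0009346910416980488 0.0007840179625261279
```

View pics/z34s.png

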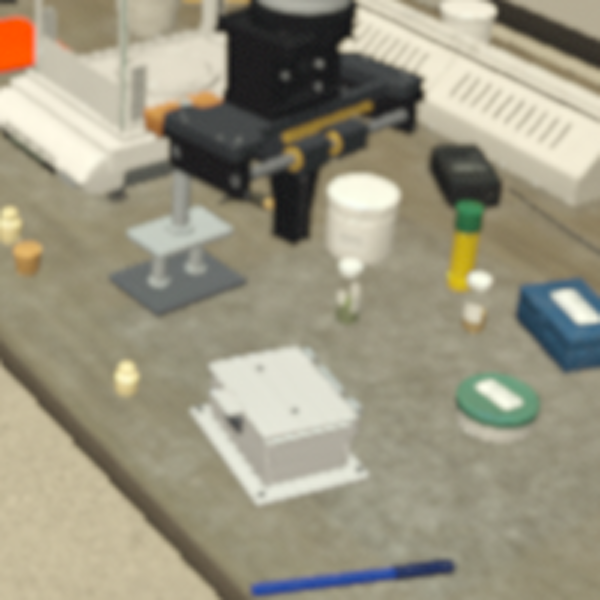

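Request:
play_rows(moves="1 -0.3 0 -0.6 0; 1 -0.6 0 -0.6 0; 1 -0.8 0 -0.4 0; 1 -0.8 0 -0.2 0; 1 -0.4 0 0 0")

```text
time: 35.88
tool_pos: [0.4643, -0.4766, 0.2452]
eef_rot: [0.65, 0.759, -0.006, 0.017]
contact_force: [0.4, -0.8, 0.2]
finger_gap: 0.0003
```

Request:
play_rows(moves="1 0 0 0 0; 1 0 0 0 0; 1 0 0 0 0; 1 0 0 0 0; 1 0 0 0 0")

```text
time: 36.3
tool_pos: [0.4661, -0.4764, 0.2453]
eef_rot: [0.65, 0.76, -0.006, 0.017]
contact_force: [-0.4, 0.3, 0.5]
finger_gap: 0.0005
```

```bash
python3 - <<'E'
from h import *
s=st();a=snap("wrist","w35");b=snap("side","s35");ps=robot.camera_params("side")
C=np.array([.4467,-.4071]);an=np.radians(-9.6)
def cw(x,y,z):return [C[0]+np.cos(an)*x-np.sin(an)*y,C[1]+np.sin(an)*x+np.cos(an)*y,z]
S=cv2.resize(b[240:330,290:370],None,fx=7,fy=7,interpolation=cv2.INTER_CUBIC)
S0=S.copy()
off=np.array([0,0])
# rim/flange model (bias shows the calibration), cover plate at theta 0 and 0.1
for th,col in [(0,(0,255,0)),(.1,(0,0,255))]:
    P=[]
    for r,y in [(0,.05),(0,-.05),(.082,-.05),(.082,.05)]: P.append(cw(.043-r*np.cos(th),y,.051+r*np.sin(th)+.002))
    cv2.polylines(S,[((proj("side",P,ps)-[290,240])*7).astype(int)],True,col,1)
P=[cw(i*.047,j*.062,.006) for i,j in [(1,1),(1,-1),(-1,-1),(-1,1)]]
cv2.polylines(S,[((proj("side",P,ps)-[290,240])*7).astype(int)],True,(255,0,0),1)
cv2.imwrite('pics/z35.png',S)
E
```

```text
t 36.3 pos [ 0.4661 -0.4764  0.2453] gap 0.0005 F [-0.4  0.3  0.5] yaw_x 98.88 zaxis [ 0.018 -0.03  -0.999]
```

View pics/z35.png

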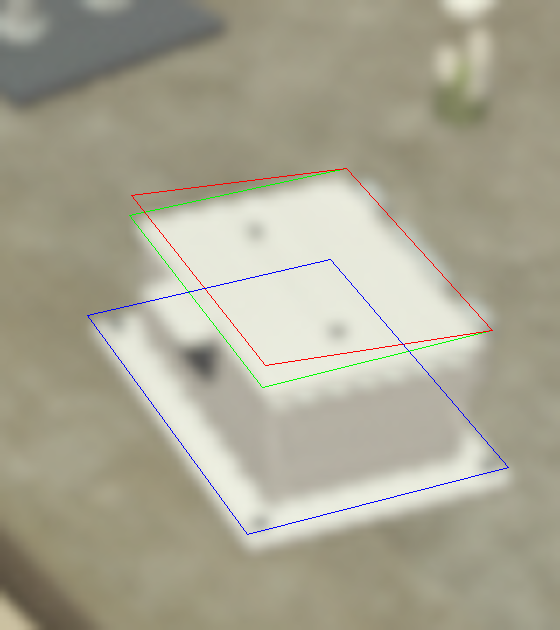

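View pics/w35.png

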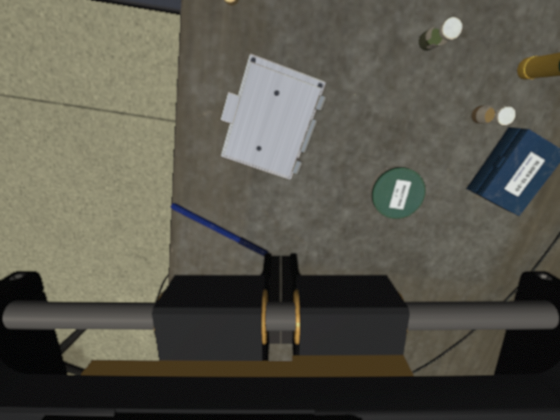

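```bash
python3 - <<'E'
import cv2
b=cv2.imread('pics/s35.png');cv2.imwrite('pics/z36.png',cv2.resize(b[150:350,200:440],None,fx=3.2,fy=3,interpolation=cv2.INTER_CUBIC))
E
```

```text
(no output)
```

View pics/z36.png

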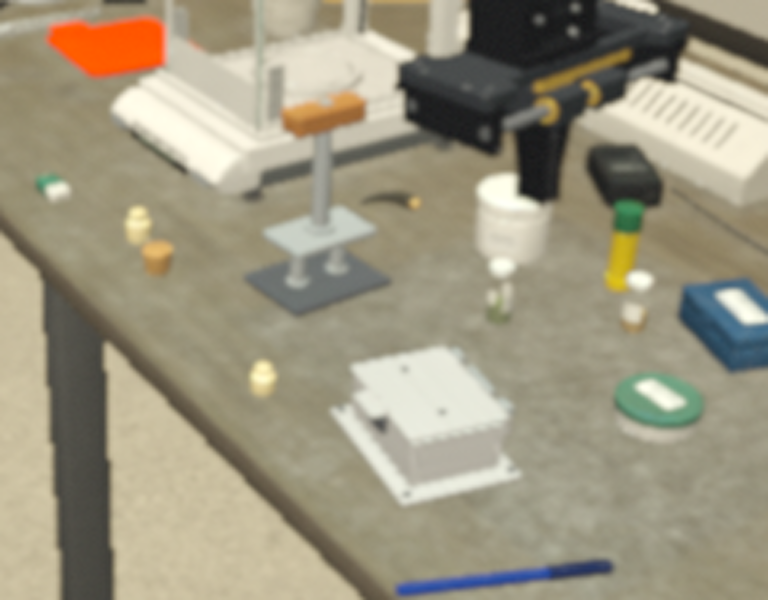

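All is in place: tamper upright on the rest, cover shut, bystanders unmoved, gripper clear. Handing in.

```bash
python3 -c "
from plant import robot
print(robot.hand_in())"
```

```text
the job is handed in; nothing more can be done
None
```

The job is done and handed in at about 36 s, with no verdict reported.

- **Standing and gripping:** I lifted the tamper by its handle and let it tip upright onto its foot near the cell. I then took it again by the ends of the cross handle.
- **Tamping:** I tamped in the open cell with a peak push of about 15 N. The foot stopped about 20 mm above the inner floor. A wrist picture with the cover still open showed all 11 nuts separate and in one layer. One of them lies tipped, with its flat base showing. The gripper never came near the nuts.
- **Placing on the rest:** The first release left the tamper about 3.8° out of square, so I gripped it again, turned it, and released it slowly. The last wrist measurement put it within about 1 mm of centre and 0.2–0.4° of square, and it stands upright in the side picture.
- **Cover:** I pulled it over from behind with the closed fingers and it fell shut. In the side picture its edges run parallel to the shut model. A gap of 1–2 mm would be hard to see in that picture.
- **Other things on the table:** The final side picture shows nothing else visibly moved, and the gripper was clear of everything at hand-in.

Two readings were imperfect. The side camera's calibration was off by about 2–4 pixels all over, and the tool drifted 1–3° in tilt during moves. I allowed for both.

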